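# Press a joint strip home along a seam

## Robot

A 7-joint arm with a two-finger parallel gripper is mounted at the origin on a cart in front of the work surface, level with it; the furniture and walls round the work are solid. World frame = base frame: x ahead of the robot, y to its left, z up, the work surface at z = 0. Lengths are in m, angles in rad, forces in N, time in s.
With the tool pointing down it reaches from about 0.35 to 0.9 m from the base axis. Payload 8.1 kg.
Tool frame: the origin (TCP) lies midway between the tips of the shut fingers; the grasp point (between the pads) lies 19 mm behind it; z points along the fingers, y is the line along which they close (so a half turn about z gives the same grasp; the last joint's range is limited). The gripper opens to 92 mm and grips with 3 to 60 N. Pads are 19 mm wide; open, the fingers measure 130 mm over their backs; the gripper's body (75 mm by 190 mm) begins 47 mm behind the grasp point.
Start: joints at [1.139, 0.434, 0.025, 1.573, -0.012, 1.134, -0.075], TCP at [0.202, -0.592, 0.227] pointing down, gripper open.
Joint ranges: [-2.62, 2.62], [-0.44, 2.09], [-1.27, 1.32], [0.08, 2.57], [-1.32, 4.46], [0.12, 2], [-2.74, 2.74]. Speed limits (rad/s): [2.22, 2.22, 3.01, 3.01, 3.14, 3.14, 3.14].

## Interface

Orientations are given as a rotation vector (axis times angle).
In Python, from cell import observe, get_image, camera_model, sign_off, recognise, silhouettes gives the robot as it stands.
- The arm moves only by the tool apply_moves, never from a script. Its argument "motion" is a list of rows, each an object of numbers: "x", "y", "z": the shift along the world's x, y, z in cm; "yaw": the turn about the world's z in degrees; "hand": the opening, from -1 (shut) to 1 (fully open), so that 0 is half open. In form: [{"x": .., "y": .., "z": .., "yaw": .., "hand": ..}, ...]. A call has 1 to 10 rows; each row is the pose to reach, as a shift and turn from the pose commanded when the call began; what a row does not reach only later rows make up. A row lasts 1/8 s, in which the tool goes at most 62.5 mm and 10.7 degrees, less where a joint would pass 70% of its speed; a pose out of reach is approached as far as the arm can. A call with a gripper value outside its range is refused whole. The fingers move at their own pace and stop on an object; "newtons" is the grip in N (left out, the last holds). Time passes only in rows, so rows that repeat a pose let the fingers close. It gives the time, the measured TCP pose, the force, the opening and the grip force at its end, in the units of the state.
- observe(): the state, without advancing time (a new reading comes with each control period).
- get_image(name): name is "scene" or "top"; returns the picture (420x560x3 uint8, blue, green, red); there is no depth.
- camera_model(name): a dict with "camera_matrix" (3x3 intrinsics, pixels), "T" (4x4, takes a point from camera to world coordinates). Camera axes: x right, y up, looking along -z (the intrinsics and any distortion apply to the point x, -y, -z); pixel columns grow to the right and rows downward; lengths in m; the calibration is good to about 2 mm. A picture is of the moment at which its call begins. camera_model takes no time and is no camera call.
- sign_off(): hands the job in; it is judged then, once.
Trained networks look in the newest picture that a camera, given by its name, has taken for a name from the list of things; names that differ only in an ending like _2 or _b are one class to them, and where a whole thing is asked for, a point or a joint stands for the part that bears it (a point fixed in the world has none). Each returns a list of dicts, best first, with "p" (0 to 1); they miss things now and then, are a little off and sometimes report something else, mostly with a low value. They report only what shows in the picture. A call takes as long as a camera call. They do not tell look-alikes from the thing itself.
- recognise(query, camera): "rect" ([left, top, right, bottom] in pixels, round what is visible of it).
- silhouettes(query, camera): "mask" (420x560 bool, what is visible of it) and "rect" ([left, top, right, bottom] in pixels, round what is visible of it).
The state is a dict: "clock": time; "joints": joint angles; "dq": joint speeds; "joint_efforts": joint torques, N m; "position": TCP position; "ee_rot": TCP orientation; "force": force on the tool from outside, world axes, zero at the start; "ft_torque": the same for the moment, N m; "width": opening from 0.0 (shut) to 1.0 (fully open); "gripper_force": force on a finger pad.
Only numpy, scipy, OpenCV 4.12 (cv2) and the standard library are available. Lean on these libraries where they do the work, as an engineer would, in place of code of your own. Each camera call takes 0.05 s, during which the arm holds its last target. There are 200 camera calls.

## Task

The proud orange strip on the blue and silver housing must be pressed home into its seam: stand the green ball-ended tool in the black inclined rest, let go, and take it again by its upper end so that it can be held upright (within about 30 degrees). Then, starting at the red dot, run its ball slowly (under 5 cm/s) along the whole L-shaped strip, link after link, until every link lies fully home, never bearing down with 40 N or more and touching the housing with the tool alone. At last put the tool back in the rest and let go, and leave the petri dish, dropper bottle and timer where they are.

Things in the scene. Friction and masses are not known exactly. Their poses are not given: they have to be found in the camera images.
- seam_tool: Loose seam tool, 160 mm long, about 0.12 kg: green rubber handle, square, 20 x 20 x 110 mm, then a steel shank 10 mm thick with a polished 16 mm steel ball at its end. It starts lying flat. x runs along it from the ball to the butt (upright with the ball down, x points up), z is up as it lies. Origin: 80 mm from either end, on the underside. Mass centre 86 mm from the butt.
- tool_handle (a point): Centre of the tool's green handle, on its axis; the butt is 55 mm from here along the tool's +x; 10 mm above the desk as it lies. The handle is 20 mm wide along the tool's y.
- tool_ball (a point): Centre of the tool's ball (radius 8 mm, slides easily), on the axis, 97 mm from tool_handle towards -x.
- rest: Fixed tool rest; origin under the centre of its grey base (110 in x, 84 in y, 10 mm thick). Its black channel, open at the top, 22 mm wide with lips flared to about 40 mm, holds the tool with the axis rising at 45 degrees towards the rest's +x: ball low at -x, butt high at +x. Tool's z then points up and to the rest's -x (any flat side of the handle may lie down).
- rest_handle (a point): Where tool_handle lies when the tool is in the rest, 94 mm above the desk. The channel holds the lowest 38 mm of the handle; the upper 72 mm stay free. The handle's lower end lies against a stop that has a 13 mm slot, open at the top, for the shank. The tool goes in and out from above, vertically or square to its axis, not along it; side walls reach 6 mm and lips 15 mm above the axis.
- rest_ball (a point): Where tool_ball lies when the tool is in the rest: 25 mm above the desk, 97 mm from rest_handle.
- housing: Fixed housing 120 (x) x 170 (y) x 35 mm high, blue cover in a silver frame; origin under its centre. In its top an L-shaped seam, a groove 12 mm wide, holds an orange strip of 11 rigid links, 10 mm wide, 17 mm long, 18 mm from centre to centre: link0 at x, y = -35, -54 mm (red dot at -35, -74), along +y to the corner link6 at -35, 54, then along +x to link10 at 37, 54.
- seam_start (a point): Middle of link0's top when it is home: 33.5 mm above the desk, 1.5 mm below the housing's top. At the start all links' tops stand 3 mm higher than this. Links have bevelled ends, move straight down, resist with about 2.5 N, stay where they are left and end on a hard stop. The ball dips 1.5 mm into the groove, to the home depth, when within about 2 mm of the groove's middle.
- seam_corner (a point): Middle of the corner link's (link6) top when it is home, 33.5 mm above the desk.
- seam_end (a point): Middle of the last link's (link10) top when it is home, 33.5 mm above the desk.
- petri: Bystander: petri dish 62 mm across, 15 mm high; origin under its centre.
- dropper_bottle: Bystander: brown dropper bottle 35 mm across, 98 mm high; origin under its centre.
- timer: Bystander: white timer 62 x 62 x 19 mm; origin under its centre.
- link0 (a joint): Link 0 of the strip, counted from the red dot: how far it is pressed in, m; 0 = standing proud, 0.003 = fully home.
- link1 (a joint): Link 1 of the strip, counted from the red dot: how far it is pressed in, m; 0 = standing proud, 0.003 = fully home.
- link2 (a joint): Link 2 of the strip, counted from the red dot: how far it is pressed in, m; 0 = standing proud, 0.003 = fully home.
- link3 (a joint): Link 3 of the strip, counted from the red dot: how far it is pressed in, m; 0 = standing proud, 0.003 = fully home.
- link4 (a joint): Link 4 of the strip, counted from the red dot: how far it is pressed in, m; 0 = standing proud, 0.003 = fully home.
- link5 (a joint): Link 5 of the strip, counted from the red dot: how far it is pressed in, m; 0 = standing proud, 0.003 = fully home.
- link6 (a joint): Link 6 of the strip, counted from the red dot: how far it is pressed in, m; 0 = standing proud, 0.003 = fully home.
- link7 (a joint): Link 7 of the strip, counted from the red dot: how far it is pressed in, m; 0 = standing proud, 0.003 = fully home.
- link8 (a joint): Link 8 of the strip, counted from the red dot: how far it is pressed in, m; 0 = standing proud, 0.003 = fully home.
- link9 (a joint): Link 9 of the strip, counted from the red dot: how far it is pressed in, m; 0 = standing proud, 0.003 = fully home.
- link10 (a joint): Link 10 of the strip, counted from the red dot: how far it is pressed in, m; 0 = standing proud, 0.003 = fully home.
Things that resemble listed ones, but are neither listed nor needed, are in the scene too. What is shaped like the rest but pink is not meant.

How it is judged:
On the way, in this order (a step that is already met when the one before it is completed fails the run):
1. the tool lies in the rest, let go, with the strip still untouched (distance between tool_handle and rest_handle below 0.018 m and distance between tool_ball and rest_ball below 0.018 m and contact force between the fingers and seam_tool below 0.1 N and linear speed of seam_tool below 0.02 m/s and value of joint each of link0, link1, link2, link3, link4, link5, link6, link7, link8, link9, link10 below 0.0008 m), for 0.3 s.
2. the first half of the long leg (link0 to link3) is home (value of joint each of link0, link1, link2, link3 above 0.0022 m).
3. the long leg as far as the corner (link0 to link6) is home (all of step 2 and value of joint each of link4, link5, link6 above 0.0022 m).
4. the whole strip is home (all of step 3 and value of joint each of link7, link8, link9, link10 above 0.0022 m), for 0.1 s.
At the end, for the whole second after the job is handed in: All 11 links are within 0.8 mm of fully home, and the tool is back in the rest (handle centre and ball centre within 18 mm of rest_handle and rest_ball), let go and at rest; petri dish, dropper bottle and timer are within 30 mm of where they stood (all of step 4 and distance between tool_handle and rest_handle below 0.018 m and distance between tool_ball and rest_ball below 0.018 m and contact force between the fingers and seam_tool below 0.1 N and linear speed of seam_tool below 0.02 m/s and distance of each of petri, dropper_bottle, timer from where it was at the start of the episode below 0.03 m); the robot touches nothing.
It fails at once if a link is pressed before the one ahead of it in the row (counted from the red dot) ((value of joint link1 above 0.0015 m and value of joint link0 below 0.001 m) or (value of joint link2 above 0.0015 m and value of joint link1 below 0.001 m) or (value of joint link3 above 0.0015 m and value of joint link2 below 0.001 m) or (value of joint link4 above 0.0015 m and value of joint link3 below 0.001 m) or (value of joint link5 above 0.0015 m and value of joint link4 below 0.001 m) or (value of joint link6 above 0.0015 m and value of joint link5 below 0.001 m) or (value of joint link7 above 0.0015 m and value of joint link6 below 0.001 m) or (value of joint link8 above 0.0015 m and value of joint link7 below 0.001 m) or (value of joint link9 above 0.0015 m and value of joint link8 below 0.001 m) or (value of joint link10 above 0.0015 m and value of joint link9 below 0.001 m)).
It fails at once if the fingers or the arm touch the housing (contact force between any of the fingers, the arm and housing above 1 N).
It fails at once if the tool presses on the housing with 40 N or more (contact force between seam_tool and housing above 40 N).
It fails at once if the tool presses on the housing while it moves faster than 0.15 m/s or leans more than 35 degrees from upright (ball down) (contact force between seam_tool and housing above 1 N and (linear speed of seam_tool above 0.15 m/s or angle between seam_tool's own x axis and vertical above 0.61 rad)).
It fails at once if a bystander is moved by 30 mm or more (distance of any of petri, dropper_bottle, timer from where it was at the start of the episode above 0.03 m).
It also fails if it takes over 72 s, if anything falls off the work surface, if the arm or the gripper's body presses on something with over 40 N, if the wrist force passes 120 N, or if a joint passes its speed limit or range.

## Working session

There is one attempt and no reset: what is moved stays moved. The work goes in short steps, Python scripts to look and compute and a tool call to move; the robot and the scene stay as the last step left them, time stands still between calls to the robot, and variables do not carry over. Pictures are saved under pics/ and viewed, at most 10 in all, crops included, and the job is handed in when it is done.

Besides the shell and the picture viewer there is one more tool, called after "Call:" by a JSON object that holds its "method" and its "body", one argument or row to a line. apply_moves: Moves the arm, as the interface text tells. Its arguments: {"type":"object","properties":{"motion":{"type":"array","items":{"type":"object","properties":{"x":{"type":"number"},"y":{"type":"number"},"z":{"type":"number"},"yaw":{"type":"number"},"hand":{"type":"number"}}}},"newtons":{"type":"number"}},"required":["motion"]}

```bash
mkdir -p pics; ls
python3 - <<'E'
from cell import *
import cv2,numpy as np
for n in("scene","top"):
    im=get_image(n); cv2.imwrite(f"pics/{n}0.png",im)
    c=camera_model(n); print(n,np.round(c["camera_matrix"],1).tolist(),np.round(c["T"],3).tolist(),[k for k in c])
    for q in("seam_tool","rest","housing","petri","dropper_bottle","timer"):
        for d in recognise(q,n)[:3]: print(q,round(d["p"],2),np.round(d["rect"]).tolist())
s=observe();print(s)
E
```

```text
pics
scene [[410.0, 0.0, 289.1], [0.0, 410.0, 206.0], [0.0, 0.0, 1.0]] [[0.91, 0.167, -0.379, 0.09], [-0.414, 0.369, -0.832, -1.055], [0.001, 0.914, 0.405, 0.579], [0.0, 0.0, 0.0, 1.0]] ['camera_matrix', 'T']
seam_tool 0.68 [247.0, 190.0, 263.0, 200.0]
rest 0.98 [319.0, 282.0, 376.0, 344.0]
rest 0.56 [282.0, 246.0, 335.0, 296.0]
housing 0.87 [259.0, 206.0, 308.0, 247.0]
petri 0.53 [343.0, 226.0, 362.0, 242.0]
dropper_bottle 0.65 [388.0, 241.0, 404.0, 278.0]
top [[468.9, 0.0, 280.0], [0.0, 468.9, 205.3], [0.0, 0.0, 1.0]] [[-0.022, 0.998, -0.055, 0.478], [-1.0, -0.021, 0.015, -0.059], [0.014, 0.055, 0.998, 1.281], [0.0, 0.0, 0.0, 1.0]] ['camera_matrix', 'T']
seam_tool 0.85 [132.0, 189.0, 156.0, 248.0]
rest 0.79 [398.0, 200.0, 441.0, 245.0]
rest 0.7 [335.0, 203.0, 377.0, 248.0]
housing 0.69 [228.0, 180.0, 297.0, 232.0]
petri 0.69 [288.0, 131.0, 305.0, 153.0]
petri 0.57 [135.0, 190.0, 159.0, 243.0]
dropper_bottle 0.48 [378.0, 136.0, 394.0, 157.0]
dropper_bottle 0.43 [226.0, 181.0, 297.0, 231.0]
timer 0.65 [253.0, 256.0, 277.0, 280.0]
timer 0.35 [223.0, 179.0, 295.0, 232.0]
{'clock': 0.7, 'joints': array([ 1.13943613,  0.43448995,  0.02498677,  1.57320689, -0.01161543,
        1.13400444, -0.07509682]), 'dq': array([ 3.51951854e-03, -8.14558955e-05,  1.66126872e-03, -9.08610240e-04,
       -5.13772540e-04,  1.00293314e-03, -1.34853702e-03]), 'joint_efforts': array([ 4.53331959e-04, -6.67496824e+01,  9.83626172e-01, -3.14769852e+01,
       -6.06564456e-02,  3.25399975e-02, -2.41289877e-05]), 'position': array([ 0.20178252, -0.59153872,  0.22674526]), 'ee_rot': array([3.09923051e+00, 5.13969055e-01, 2.54640807e-05]), 'force': array([-0.93346493,  0.45364246,  0.07794073]), 'ft_torque': array([0.03666025, 0.01063129, 0.02546845]), 'gripper_force': 0.0, 'width': 1.0011839190575538}
```

View pics/top0.png

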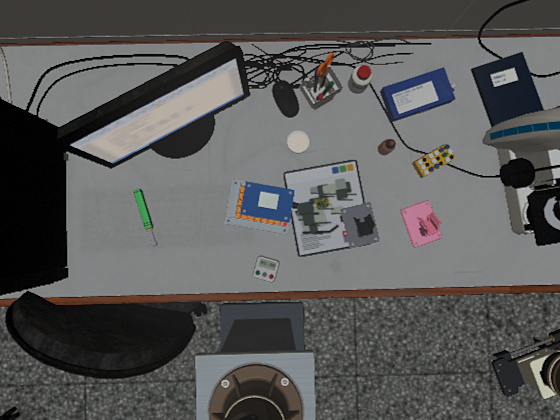

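View pics/scene0.png

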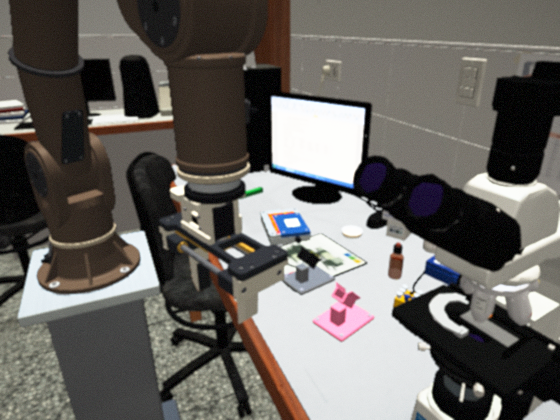

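Top view: the tool lies at (147,217), the housing at (261,205), the grey/black rest at (360,225) and the pink decoy at (421,222). Bystanders are the petri dish (298,142), bottle (387,146) and timer (266,268). In the scene view, the arm partly hides the tool.

Things that could be mistaken:
- **Rest:** grey (360,225) or pink (421,222). I choose grey.
- **Tool:** only the green one (147,217).
- **Housing:** (261,205), versus the blue box (418,93) or the paper (325,208). I choose (261,205).

One close crop checks this.

Run:
```python
import cv2,numpy as np
im=cv2.imread("pics/top0.png"); sc=cv2.imread("pics/scene0.png")
def t(im,x,y,w,h,k): return cv2.resize(im[y:y+h,x:x+w],None,fx=k,fy=k,interpolation=cv2.INTER_CUBIC)
a=t(im,220,172,80,66,5)      #400x330
b=t(im,335,192,50,66,5)     #250x330
c=t(im,130,182,30,66,5)     #150x330
d=t(sc,270,245,110,54,5); e=t(sc,250,200,50,54,5)
out=np.vstack([np.hstack([a,b,c]),np.hstack([d,e])[:270,:800]])
print(out.shape);cv2.imwrite("pics/crop1.png",out)
```

```text
(600, 800, 3)
```

View pics/crop1.png

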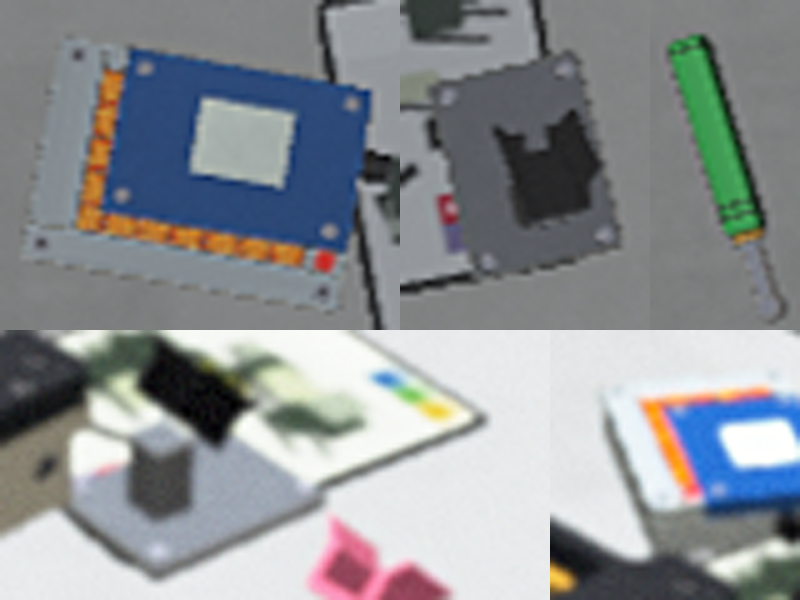

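The crop confirms the picks. The red dot is at top pixel (285,224), with the strip running left to a corner at about (238,216) and then up. The rest is grey with a black channel; its stop slot is at the upper edge, about (363,220), so its low end faces world +x and its +x points back toward the robot. The tool's butt is at (137,192) and its ball at (154,244). Next I fit the poses.

```bash
cat > h.py <<'E'
import cv2,numpy as np
from scipy.optimize import minimize
from cell import camera_model
def proj(P,n="top"):
    c=camera_model(n);T=np.linalg.inv(c["T"]);p=np.atleast_2d(P)@T[:3,:3].T+T[:3,3]
    q=p*[1,-1,-1]; uv=q@c["camera_matrix"].T; return uv[:,:2]/uv[:,2:]
def world(uv,z,n="top"):
    c=camera_model(n);K=c["camera_matrix"];uv=np.atleast_2d(uv)
    d=np.c_[(uv[:,0]-K[0,2])/K[0,0],-(uv[:,1]-K[1,2])/K[1,1],-np.ones(len(uv))]@c["T"][:3,:3].T
    o=c["T"][:3,3]; return o+d*((z-o[2])/d[:,2])[:,None]
def place(pts,p):  # local pts(N,3), pose x,y,yaw
    c,s=np.cos(p[2]),np.sin(p[2]);pts=np.asarray(pts,float)
    return np.c_[pts[:,:2]@np.array([[c,s],[-s,c]])+p[:2],pts[:,2]]
def render(polys,p,n="top",S=8):
    m=np.zeros((420*S//1,560*S),np.uint8)
    for q in polys: cv2.fillPoly(m,[np.round((proj(place(q,p),n)+.5)*S*16-8).astype(int)],255,shift=4)
    return cv2.resize(m,(560,420),interpolation=cv2.INTER_AREA)/255.
def fit(polys,target,p0,n="top",box=None):
    x0,y0,x1,y1=box or (0,0,560,420)
    f=lambda d:np.sum((render(polys,np.array(p0)+d*[.01,.01,.1],n)[y0:y1,x0:x1]-target[y0:y1,x0:x1])**2)
    r=minimize(f,np.zeros(3),method="Nelder-Mead",options=dict(initial_simplex=[[0,0,0],[.5,0,0],[0,.5,0],[0,0,.5]],xatol=.01,fatol=.05))
    return np.array(p0)+r.x*[.01,.01,.1],r.fun
def rect(x0,x1,y0,y1,z): return [[x0,y0,z],[x1,y0,z],[x1,y1,z],[x0,y1,z]]
E
cat > loc.py <<'E'
from h import *
from cell import *
im=cv2.imread("pics/top0.png").astype(float);B,G,R=im[...,0],im[...,1],im[...,2]
# housing: orange strip
t=np.clip((R-B-30)/150,0,1)*(G<200)
bx=(222,175,300,235)
c=world([[261,205]],.035)[0]
L=[rect(-.040,-.030,-.0625,.059,.0365),rect(-.040,.0455,.049,.059,.0365),rect(-.0385,-.0315,-.0775,-.0705,.035)]
p,f=fit(L,t,[c[0],c[1],-.2],box=bx);print("housing strip",np.round(p,4),f)
def sil(q,near):
    b=None
    for d in silhouettes(q,"top"):
        r=d["rect"]
        if abs((r[0]+r[2])/2-near[0])<15 and abs((r[1]+r[3])/2-near[1])<15: b=d if b is None else b
    print(q,b and round(b["p"],2)); return b
get_image("top")
d=sil("housing",(261,205))
if d: print("housing outline",fit([rect(-.06,.06,-.085,.085,.035),rect(-.06,.06,-.085,.085,0)],d["mask"].astype(float),p))
d=sil("rest",(358,225))
if d:
    c=world([[358,225]],.01)[0]
    pr,f=fit([rect(-.055,.055,-.042,.042,.01)],d["mask"].astype(float),[c[0],c[1],-2.9]);print("rest",np.round(pr,4),f)
    blk=(im.max(2)<60)
    n,l,s,ce=cv2.connectedComponentsWithStats((blk[200:245,350:378]).astype(np.uint8));i=1+np.argmax(s[1:,4]);print("black",s[i],ce[i]+[350,200])
    v,u=np.nonzero(l==i); w=world(np.c_[u+350,v+200],.075)
    cc,ss=np.cos(pr[2]),np.sin(pr[2]); q=(w[:,:2]-pr[:2])@np.array([[cc,-ss],[ss,cc]])
    for x0 in np.arange(-.06,.06,.005):
        k=(q[:,0]>=x0)&(q[:,0]<x0+.005)
        if k.sum(): print("x%.3f y %.3f..%.3f n%d"%(x0,q[k,1].min(),q[k,1].max(),k.sum()))
# tool handle
g=np.clip((G-np.maximum(R,B)-15)/100,0,1)
b,e=world([[138,192],[149,229]],.02)
c=(b+e)/2;pt,f=fit([rect(-.055,.055,-.01,.01,.02)],g,[c[0],c[1],np.arctan2(*(b-e)[[1,0]])],box=(125,180,165,255));print("tool handle",np.round(pt,4),f)
for q,px,z in(("petri",(298,142),.015),("dropper_bottle",(387,146),.05),("timer",(266,268),.019)):
    print(q,np.round(world([px],z)[0],3))
E
python3 loc.py
```

```text
housing strip [ 0.5455 -0.0225 -0.1934] 39.373472356785854
housing 0.7
housing outline (array([ 0.54476506, -0.0218407 , -0.19316862]), np.float64(96.13531718569782))
rest 0.82
rest [ 0.4902 -0.2916 -2.937 ] 14.455055747789311
black [  4  14  21  23 282] [364.74822695 225.76241135]
x-0.025 y -0.021..0.022 n6
x-0.020 y -0.021..0.021 n22
x-0.015 y -0.020..0.023 n23
x-0.010 y -0.019..0.024 n29
x-0.005 y -0.018..0.025 n33
x-0.000 y -0.018..0.026 n34
x0.005 y -0.020..0.026 n34
x0.010 y -0.018..0.022 n31
x0.015 y -0.020..0.018 n30
x0.020 y -0.020..0.017 n29
x0.025 y -0.019..0.016 n11
tool handle [0.5443 0.2905 0.2772] 84.63138116109188
petri [ 0.719 -0.131  0.015]
dropper_bottle [ 0.697 -0.365  0.05 ]
timer [ 0.38  -0.037  0.019]
```

Run:
```python
from h import *
im=cv2.imread("pics/top0.png").astype(float);B,G,R=im[...,0],im[...,1],im[...,2]
m=((G-np.maximum(R,B))>15)
print(m[180:255,125:165].sum())
t=m.astype(float); t[:180]=0;t[255:]=0;t[:,:125]=0;t[:,165:]=0
r=lambda z:rect(-.055,.055,-.01,.01,z)
p0=[.5443,.2905,.2772]
s=[rect(-.055,.055,-.01,-.01,0)]
side=[[[-.055,-.01,0],[.055,-.01,0],[.055,-.01,.02],[-.055,-.01,.02]],[[-.055,-.01,0],[-.055,.01,0],[-.055,.01,.02],[-.055,-.01,.02]]]
p,f=fit([r(.02)]+side,t,p0,box=(125,180,165,255));print(p,np.degrees(p[2]),f)
c=np.array([np.cos(p[2]),np.sin(p[2])]);print("ball px",proj([[*(p[:2]-.097*c),.008]]),"butt px",proj([[*(p[:2]+.055*c),.02]]))
print("grasp s15",p[:2]+.015*c)
```

```text
324
[0.5471931  0.29420443 0.28184654] 16.148617491489095 47.85628604382929
ball px [[152.86457626 242.82342312]] butt px [[135.53255757 188.83301405]]
grasp s15 [0.56160125 0.29837638]
```

Call:
{"method": "apply_moves", "body": {
  "motion": [
    {"x":2.5,"y":4,"yaw":10},
    {"x":5,"y":8.5,"yaw":20},
    {"x":8,"y":13,"yaw":30},
    {"x":11,"y":18,"yaw":40},
    {"x":14,"y":23,"yaw":50},
    {"x":17,"y":28,"yaw":60},
    {"x":20,"y":33,"yaw":70},
    {"x":23,"y":38,"yaw":80},
    {"x":26,"y":43,"yaw":90},
    {"x":28,"y":48,"yaw":100}
  ]
}}

```text
schema error: expected keys x, y, z, yaw, hand
```

Call:
{"method": "apply_moves", "body": {
  "motion": [
    {"x":2.5,"y":4,"z":0,"yaw":10,"hand":1},
    {"x":5,"y":8.5,"z":0,"yaw":20,"hand":1},
    {"x":8,"y":13,"z":0,"yaw":30,"hand":1},
    {"x":11,"y":18,"z":0,"yaw":40,"hand":1},
    {"x":14,"y":23,"z":0,"yaw":50,"hand":1},
    {"x":17,"y":28,"z":0,"yaw":60,"hand":1},
    {"x":20,"y":33,"z":0,"yaw":70,"hand":1},
    {"x":23,"y":38,"z":0,"yaw":80,"hand":1},
    {"x":26,"y":43,"z":0,"yaw":90,"hand":1},
    {"x":28,"y":48,"z":0,"yaw":100,"hand":1}
  ]
}}

```text
clock: 2.1
position: [0.483, -0.1098, 0.2271]
ee_rot: [1.59, 2.708, 0.001]
force: [0.7, -0.3, -0.6]
width: 0.998
gripper_force: 0.0
```

Call:
{"method": "apply_moves", "body": {
  "motion": [
    {"x":1,"y":5,"z":0,"yaw":10,"hand":1},
    {"x":2,"y":10,"z":0,"yaw":20,"hand":1},
    {"x":3,"y":15,"z":0,"yaw":30,"hand":1},
    {"x":4,"y":20,"z":0,"yaw":40,"hand":1},
    {"x":5,"y":25,"z":-1,"yaw":50,"hand":1},
    {"x":6,"y":30,"z":-3,"yaw":60,"hand":1},
    {"x":7,"y":35,"z":-5,"yaw":70,"hand":1},
    {"x":7.8,"y":40,"z":-8,"yaw":77.3,"hand":1},
    {"x":7.8,"y":40.6,"z":-12,"yaw":77.3,"hand":0.3},
    {"x":7.8,"y":40.6,"z":-12,"yaw":77.3,"hand":0.0}
  ]
}}

```text
clock: 3.35
position: [0.558, 0.2937, 0.1038]
ee_rot: [0.442, -3.105, 0.003]
force: [-0.1, -0.3, 0.8]
width: 0.829
gripper_force: 0.0
```

Run:
```python
from cell import *
import cv2
s=observe();print(s["joints"],s["position"],s["ee_rot"],s["width"])
im=get_image("top");cv2.imwrite("pics/top1.png",cv2.resize(im[130:300,60:260],None,fx=4,fy=3.5))
```

```text
[-0.0598662   0.70774109 -0.80922731  1.63961312  0.57103776  1.05243725
  0.80975949] [0.55802327 0.29370052 0.10381543] [ 0.44208468 -3.1049498   0.00343053] 0.8294798357459201
```

View pics/top1.png

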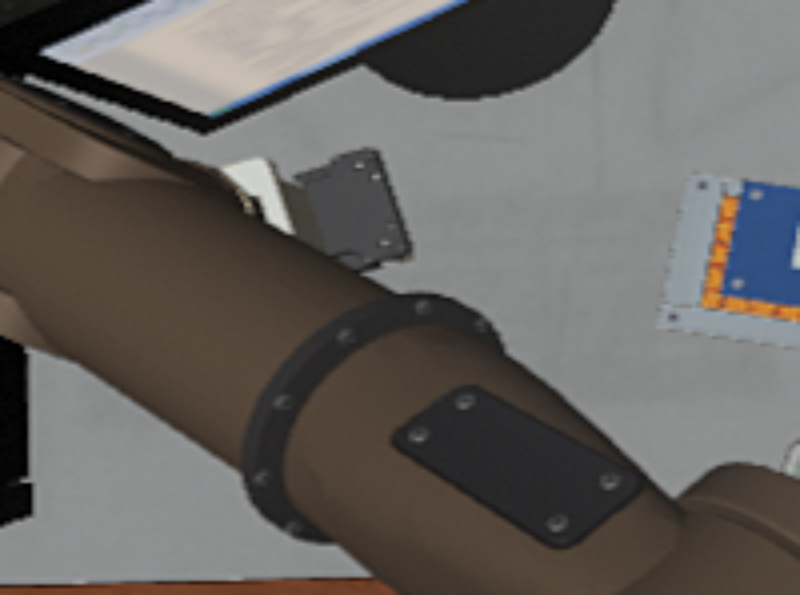

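The arm now hides the tool, with the gripper's right half showing at about (152,185) and the monitor edge clear above it. I lower and grip.

Call:
{"method": "apply_moves", "body": {
  "motion": [
    {"x":0.1,"y":0.2,"z":-4,"yaw":0,"hand":0},
    {"x":0.1,"y":0.2,"z":-8,"yaw":0,"hand":0},
    {"x":0.1,"y":0.2,"z":-9.6,"yaw":0,"hand":0},
    {"x":0.1,"y":0.2,"z":-10.0,"yaw":0,"hand":0},
    {"x":0.1,"y":0.2,"z":-10.0,"yaw":0,"hand":0}
  ],
  "newtons": 10
}}

```text
clock: 4.03
position: [0.5617, 0.2969, 0.0084]
ee_rot: [-0.44, 3.109, 0.001]
force: [-0.3, -0.1, -0.6]
width: 0.499
gripper_force: 0.0
```

Call:
{"method": "apply_moves", "body": {
  "motion": [
    {"x":0,"y":0,"z":-0.5,"yaw":0,"hand":0},
    {"x":0,"y":0,"z":-0.5,"yaw":0,"hand":-0.4},
    {"x":0,"y":0,"z":-0.5,"yaw":0,"hand":-0.8},
    {"x":0,"y":0,"z":-0.5,"yaw":0,"hand":-0.8},
    {"x":0,"y":0,"z":-0.5,"yaw":0,"hand":-0.8},
    {"x":0,"y":0,"z":-0.5,"yaw":0,"hand":-0.8}
  ],
  "newtons": 6
}}

```text
clock: 4.78
position: [0.5608, 0.2966, 0.0019]
ee_rot: [-0.441, 3.11, 0.0]
force: [-0.6, -0.5, 0.8]
width: 0.22
gripper_force: 6.0
```

Call:
{"method": "apply_moves", "body": {
  "motion": [
    {"x":0,"y":0,"z":1.0,"yaw":0,"hand":-0.8},
    {"x":-0.2,"y":-0.05,"z":2,"yaw":0,"hand":-0.8},
    {"x":-0.5,"y":-0.15,"z":3,"yaw":0,"hand":-0.8},
    {"x":-0.8,"y":-0.25,"z":4,"yaw":0,"hand":-0.8},
    {"x":-1.4,"y":-0.4,"z":5.4,"yaw":0,"hand":-0.8},
    {"x":-2.2,"y":-0.6,"z":6.5,"yaw":0,"hand":-0.8},
    {"x":-3.0,"y":-0.9,"z":7.5,"yaw":0,"hand":-0.8},
    {"x":-3.0,"y":-0.9,"z":7.5,"yaw":0,"hand":-0.8}
  ],
  "newtons": 3
}}

```text
clock: 5.78
position: [0.5305, 0.2875, 0.0778]
ee_rot: [-0.441, 3.109, 0.0]
force: [0.4, 0.9, 1.0]
width: 0.218
gripper_force: 3.0
```

Run:
```python
from cell import *
import cv2,numpy as np
a=get_image("top")[170:260,100:200];b=get_image("scene")[150:240,200:320]
cv2.imwrite("pics/t2.png",np.hstack([cv2.resize(a,None,fx=3.6,fy=3.6,interpolation=cv2.INTER_CUBIC),cv2.resize(b,None,fx=3.6,fy=3.6,interpolation=cv2.INTER_CUBIC)]))
```

```text
(no output)
```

View pics/t2.png

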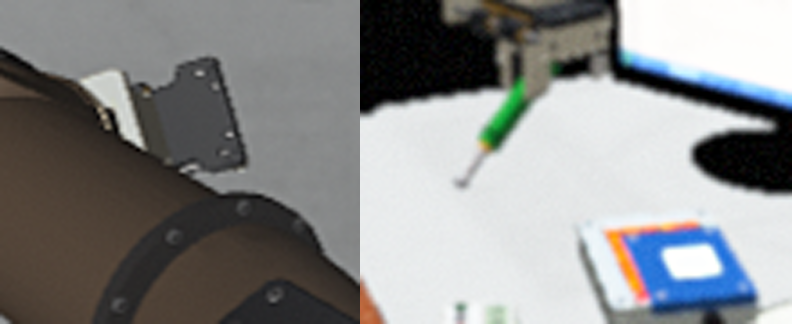

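Call:
{"method": "apply_moves", "body": {
  "motion": [
    {"x":0,"y":0,"z":0,"yaw":0,"hand":-0.8},
    {"x":0,"y":0,"z":1,"yaw":0,"hand":-0.8},
    {"x":0,"y":0,"z":3,"yaw":0,"hand":-0.8},
    {"x":0,"y":0,"z":3,"yaw":0,"hand":-0.8}
  ],
  "newtons": 35
}}

```text
clock: 6.38
position: [0.5317, 0.2885, 0.109]
ee_rot: [-0.44, 3.107, 0.003]
force: [0.1, 0.5, -1.2]
width: 0.213
gripper_force: 35.0
```

Run:
```python
from cell import *
from h import *
im=get_image("scene").astype(float);s=observe();B,G,R=im[...,0],im[...,1],im[...,2]
m=(G-np.maximum(R,B)>30)&(np.arange(420)[:,None]>160)&(np.arange(420)[:,None]<210); m[:,:215]=0;m[:,280:]=0
v,u=np.nonzero(m);print(len(v))
c,sv=cv2.PCACompute(np.c_[u,v].astype(float),None);
d=sv[0]*np.sign(sv[0][0]); print("green centroid",c,"dir",d,"ends",(np.c_[u,v]-c)@d.T if 0 else ((np.c_[u,v]-c)@d).min(),((np.c_[u,v]-c)@d).max())
p=s["position"];print(p,s["gripper_force"])
g=p+[0,0,.008];a=np.radians(16.1)
for th in(30,35,40,45,50,55):
    t=np.radians(th);ax=np.array([np.cos(t)*np.cos(a),np.cos(t)*np.sin(a),np.sin(t)])
    q=proj([g,g-.112*ax,g-.070*ax],"scene");e=q[0]-q[1];print(th,q.round(1).tolist(),(e/np.hypot(*e)).round(3))
# darkest ball blob
w=im[190:215,215:245].mean(2);print(w[::1,::2].astype(int))
```

```text
131
green centroid [[239.81679389 172.48091603]] dir [ 0.53799684 -0.84294686] ends -10.00560174871463 10.780456859465076
[0.53133139 0.28797466 0.10796177] 34.999380111694336
30 [[246.1, 165.1], [224.0, 186.0], [232.4, 178.0]] [ 0.727 -0.687]
35 [[246.1, 165.1], [225.4, 187.8], [233.3, 179.2]] [ 0.673 -0.74 ]
40 [[246.1, 165.1], [227.0, 189.5], [234.2, 180.2]] [ 0.617 -0.787]
45 [[246.1, 165.1], [228.7, 190.9], [235.3, 181.2]] [ 0.559 -0.829]
50 [[246.1, 165.1], [230.5, 192.1], [236.4, 182.0]] [ 0.499 -0.866]
55 [[246.1, 165.1], [232.4, 193.2], [237.5, 182.6]] [ 0.438 -0.899]
[[231 229 229 226 229 220 211 181 207 230 227 230 226 229 231]
 [230 229 228 226 230 210 179 171 218 227 227 228 228 229 230]
 [231 228 229 228 230 213 151 168 223 228 228 228 229 228 229]
 [232 229 229 228 228 215 165 182 230 228 230 230 231 230 230]
 [233 230 229 230 229 226 208 213 230 229 230 230 231 230 230]
 [232 231 229 228 226 230 227 229 229 229 232 230 231 231 230]
 [233 231 231 229 229 226 229 229 229 231 229 230 230 231 229]
 [233 234 231 230 229 228 230 228 231 230 229 230 229 232 230]
 [234 231 23
[... 359 characters left out ...]
0 230]
 [234 235 234 233 232 231 230 228 229 226 229 228 230 229 229]
 [234 236 233 233 234 232 230 229 230 230 228 231 230 231 231]
 [234 235 234 234 234 233 233 229 229 229 229 228 231 231 230]
 [235 235 234 234 235 232 232 230 229 230 230 228 228 231 230]
 [235 236 234 234 233 233 231 231 230 229 230 228 229 231 232]
 [234 234 232 234 234 234 234 235 230 229 228 229 230 231 228]
 [235 233 234 234 235 233 235 233 231 230 230 227 229 229 229]
 [234 234 232 234 236 235 236 233 231 231 230 229 229 229 228]
 [235 234 235 233 234 235 236 235 234 232 231 229 230 228 227]
 [234 233 234 236 236 236 234 235 234 234 230 229 227 227 227]
 [233 236 235 233 236 234 236 236 236 233 232 229 229 228 229]]
```

Call:
{"method": "apply_moves", "body": {
  "motion": [
    {"x":-0.5,"y":-2,"z":2,"yaw":-10,"hand":-0.8},
    {"x":-1,"y":-5,"z":5,"yaw":-20,"hand":-0.8},
    {"x":-1.5,"y":-9,"z":8,"yaw":-30,"hand":-0.8},
    {"x":-2,"y":-13,"z":10,"yaw":-40,"hand":-0.8},
    {"x":-2.5,"y":-17,"z":10,"yaw":-50,"hand":-0.8},
    {"x":-3,"y":-21,"z":10,"yaw":-60,"hand":-0.8},
    {"x":-3.5,"y":-25,"z":10,"yaw":-70,"hand":-0.8},
    {"x":-4,"y":-29,"z":10,"yaw":-80,"hand":-0.8},
    {"x":-4.5,"y":-33,"z":10,"yaw":-90,"hand":-0.8},
    {"x":-5,"y":-37,"z":10,"yaw":-100,"hand":-0.8}
  ]
}}

```text
clock: 7.68
position: [0.4802, -0.0838, 0.2066]
ee_rot: [-2.106, -2.331, 0.0]
force: [-0.1, 0.8, -1.9]
width: 0.212
gripper_force: 35.0
```

Call:
{"method": "apply_moves", "body": {
  "motion": [
    {"x":-0.5,"y":-3,"z":0,"yaw":-10,"hand":-0.8},
    {"x":-1,"y":-6,"z":0,"yaw":-20,"hand":-0.8},
    {"x":-1.5,"y":-9,"z":0,"yaw":-30,"hand":-0.8},
    {"x":-2,"y":-12,"z":0,"yaw":-40,"hand":-0.8},
    {"x":-2.5,"y":-15,"z":0,"yaw":-50,"hand":-0.8},
    {"x":-3,"y":-18,"z":0,"yaw":-60,"hand":-0.8},
    {"x":-3.2,"y":-20,"z":0,"yaw":-70,"hand":-0.8},
    {"x":-3.4,"y":-21.5,"z":0,"yaw":-80,"hand":-0.8},
    {"x":-3.6,"y":-21.9,"z":0,"yaw":-84.4,"hand":-0.8},
    {"x":-3.6,"y":-21.9,"z":0,"yaw":-84.4,"hand":-0.8}
  ]
}}

```text
clock: 8.93
position: [0.4443, -0.3016, 0.2064]
ee_rot: [-3.125, -0.321, 0.001]
force: [0.5, -0.2, -1.2]
width: 0.212
gripper_force: 35.0
```

Run:
```python
from cell import *
import cv2,numpy as np
s=observe();print(s["position"],s["ee_rot"],s["joints"].round(2))
a=get_image("top")[170:260,320:420];b=get_image("scene")[200:320,250:370]
cv2.imwrite("pics/t3.png",np.hstack([cv2.resize(a,(400,360),interpolation=cv2.INTER_CUBIC),cv2.resize(b,(360,360),interpolation=cv2.INTER_CUBIC)]))
```

```text
[ 0.44433419 -0.30164484  0.20640139] [-3.12495270e+00 -3.21155724e-01  1.21373845e-03] [ 0.57  0.32 -0.09  1.81  0.03  1.02 -0.9 ]
```

View pics/t3.png

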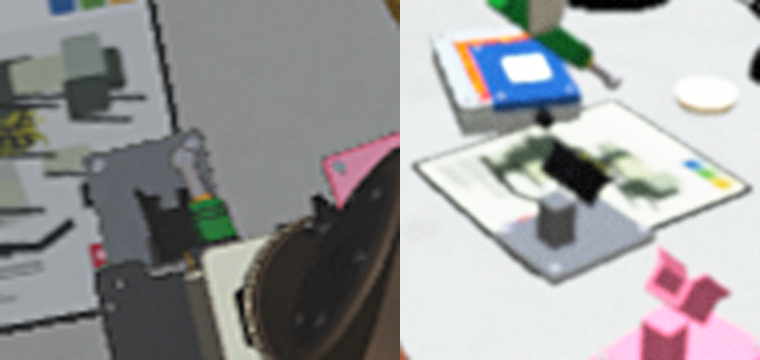

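The tool is held at about 45° above the rest, ball at top pixel (366,210) and pointing away from the robot as wanted. I check lateral alignment by numbers.

Run:
```python
from cell import *
from h import *
im=get_image("top").astype(float);B,G,R=im[...,0],im[...,1],im[...,2]
m=(G-np.maximum(R,B)>30);m[:215]=0;m[240:]=0;m[:,355:]*=True;m[:,:355]=0;m[:,385:]=0
v,u=np.nonzero(m);print("green",len(v),u.mean(),v.mean(),u.min(),u.max(),v.min(),v.max())
g=observe()["position"]+[0,0,.008]
a=np.radians(191.7);pr=np.array([.4902,-.2916]);ex=np.array([np.cos(a),np.sin(a)]);ey=np.array([-ex[1],ex[0]])
for th in(40,45,50):
    t=np.radians(th);ax=np.array([np.cos(t)*ex[0],np.cos(t)*ex[1],np.sin(t)])
    print(th,"pred ball,handle end",proj([g-.114*ax,g-.072*ax]).round(1).tolist())
b=world([[365.8,210]],.134)[0];print("ball rest-frame",(b[:2]-pr)@ex,(b[:2]-pr)@ey,"grasp",(g[:2]-pr)@ex,(g[:2]-pr)@ey)
```

```text
green 70 372.5285714285714 224.68571428571428 367 378 219 229
40 pred ball,handle end [[365.0, 207.7], [370.4, 220.3]]
45 pred ball,handle end [[365.1, 210.5], [370.4, 222.1]]
50 pred ball,handle end [[365.2, 213.5], [370.5, 224.0]]
ball rest-frame -0.0350864416283873 0.002055082254398913 grasp 0.04631145475966089 4.51002836428846e-06
```

Call:
{"method": "apply_moves", "body": {
  "motion": [
    {"x":0,"y":0,"z":-3,"yaw":0,"hand":-0.8},
    {"x":0,"y":0,"z":-6,"yaw":0,"hand":-0.8},
    {"x":0,"y":0,"z":-8,"yaw":0,"hand":-0.8},
    {"x":0,"y":0,"z":-9,"yaw":0,"hand":-0.8},
    {"x":0,"y":0,"z":-9.6,"yaw":0,"hand":-0.8},
    {"x":0,"y":0,"z":-9.6,"yaw":0,"hand":-0.8}
  ],
  "newtons": 20
}}

```text
clock: 9.82
position: [0.4449, -0.3017, 0.1108]
ee_rot: [3.125, 0.321, 0.0]
force: [1.1, -2.6, -2.1]
width: 0.218
gripper_force: 20.0
```

Call:
{"method": "apply_moves", "body": {
  "motion": [
    {"x":0,"y":0,"z":-0.3,"yaw":0,"hand":-0.8},
    {"x":0,"y":0,"z":-0.3,"yaw":0,"hand":-0.8}
  ]
}}

```text
clock: 10.07
position: [0.445, -0.3017, 0.1079]
ee_rot: [3.125, 0.321, 0.001]
force: [1.4, -1.7, -2.2]
width: 0.211
gripper_force: 20.0
```

Call:
{"method": "apply_moves", "body": {
  "motion": [
    {"x":0,"y":0,"z":-0.3,"yaw":0,"hand":-0.8},
    {"x":0,"y":0,"z":-0.3,"yaw":0,"hand":-0.8}
  ]
}}

```text
clock: 10.32
position: [0.4449, -0.3017, 0.1047]
ee_rot: [3.125, 0.321, 0.0]
force: [1.6, -1.7, -2.7]
width: 0.213
gripper_force: 20.0
```

Call:
{"method": "apply_moves", "body": {
  "motion": [
    {"x":0,"y":0,"z":-0.3,"yaw":0,"hand":-0.8},
    {"x":0,"y":0,"z":-0.3,"yaw":0,"hand":-0.8}
  ]
}}

```text
clock: 10.58
position: [0.4449, -0.3016, 0.1016]
ee_rot: [3.125, 0.321, 0.0]
force: [2.1, -2.2, -3.9]
width: 0.214
gripper_force: 20.0
```

Call:
{"method": "apply_moves", "body": {
  "motion": [
    {"x":0,"y":0,"z":-0.3,"yaw":0,"hand":-0.8},
    {"x":0,"y":0,"z":-0.3,"yaw":0,"hand":-0.8}
  ]
}}

```text
clock: 10.82
position: [0.4451, -0.3017, 0.0989]
ee_rot: [3.125, 0.321, 0.001]
force: [1.5, -1.7, 0.6]
width: 0.218
gripper_force: 20.0
```

Call:
{"method": "apply_moves", "body": {
  "motion": [
    {"x":0,"y":0,"z":-0.2,"yaw":0,"hand":-0.8},
    {"x":0,"y":0,"z":-0.2,"yaw":0,"hand":-0.8}
  ]
}}

```text
clock: 11.08
position: [0.446, -0.3016, 0.0976]
ee_rot: [3.124, 0.322, 0.004]
force: [0.8, -0.5, 8.4]
width: 0.215
gripper_force: 20.0
```

Call:
{"method": "apply_moves", "body": {
  "motion": [
    {"x":0.2,"y":0.05,"z":-0.2,"yaw":0,"hand":-0.8},
    {"x":0.2,"y":0.05,"z":-0.2,"yaw":0,"hand":-0.8}
  ]
}}

```text
clock: 11.32
position: [0.4482, -0.3012, 0.0958]
ee_rot: [3.124, 0.322, 0.004]
force: [0.7, -0.1, 9.4]
width: 0.214
gripper_force: 20.0
```

Call:
{"method": "apply_moves", "body": {
  "motion": [
    {"x":0.2,"y":0.05,"z":-0.2,"yaw":0,"hand":-0.8},
    {"x":0.2,"y":0.05,"z":-0.2,"yaw":0,"hand":-0.8}
  ]
}}

```text
clock: 11.58
position: [0.4483, -0.3012, 0.0946]
ee_rot: [3.124, 0.32, -0.0]
force: [-8.9, 0.5, 25.9]
width: 0.213
gripper_force: 20.0
```

Run:
```python
from cell import *
import cv2,numpy as np
a=get_image("top")[180:260,330:410];b=get_image("scene")[220:320,260:360]
cv2.imwrite("pics/t4.png",np.hstack([cv2.resize(a,(400,400),interpolation=cv2.INTER_CUBIC),cv2.resize(b,(400,400),interpolation=cv2.INTER_CUBIC)]))
```

```text
(no output)
```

View pics/t4.png

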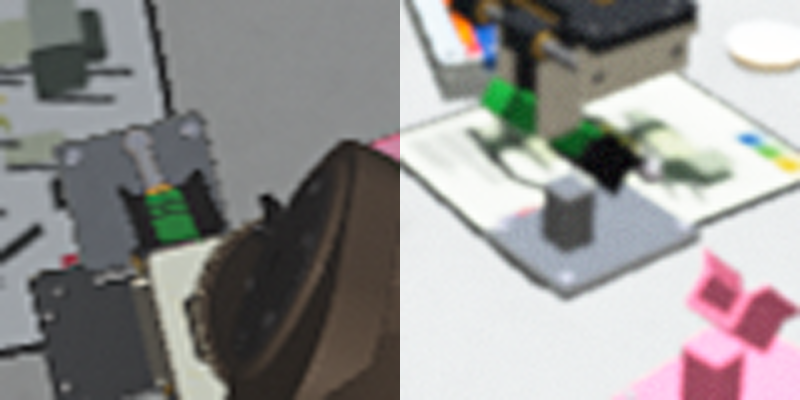

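The tool is seated in the channel: shank through the slot, ball at about top pixel (357,207), and the stop is felt at 26 N. I unload and let go.

Call:
{"method": "apply_moves", "body": {
  "motion": [
    {"x":-0.15,"y":0,"z":0.25,"yaw":0,"hand":-0.8},
    {"x":-0.15,"y":0,"z":0.25,"yaw":0,"hand":-0.3},
    {"x":-0.15,"y":0,"z":0.25,"yaw":0,"hand":-0.2},
    {"x":-0.15,"y":0,"z":0.25,"yaw":0,"hand":-0.2},
    {"x":-0.15,"y":0,"z":0.25,"yaw":0,"hand":-0.2},
    {"x":-0.15,"y":0,"z":0.25,"yaw":0,"hand":-0.2},
    {"x":-0.15,"y":0,"z":0.25,"yaw":0,"hand":-0.2},
    {"x":-0.15,"y":0,"z":0.25,"yaw":0,"hand":-0.2}
  ]
}}

```text
clock: 12.68
position: [0.4473, -0.3005, 0.0952]
ee_rot: [3.125, 0.321, -0.0]
force: [-0.7, -0.4, 0.5]
width: 0.398
gripper_force: 0.0
```

```bash
cat > /tmp/x.py <<'E'
from cell import *
from h import *
im=get_image("top").astype(float);B,G,R=im[...,0],im[...,1],im[...,2]
m=(G-np.maximum(R,B)>30);m[:195]=0;m[260:]=0;m[:,:345]=0;m[:,385:]=0
v,u=np.nonzero(m);print("green",len(v),u.mean(),v.mean(),u.min(),u.max(),v.min(),v.max())
g=observe()["position"];print(g,observe()["force"])
pr=np.array([.4902,-.2916]);a=-2.937;ex=np.array([np.cos(a),np.sin(a)]);ey=np.array([-ex[1],ex[0]])
print("tcp in rest",(g[:2]-pr)@ex,(g[:2]-pr)@ey)
E
python3 /tmp/x.py
```

```text
green 68 364.1764705882353 224.0735294117647 359 369 219 228
[ 0.44730157 -0.30055129  0.09524448] [-0.33975761 -0.39659412 -0.24521977]
tcp in rest 0.04382235583013371 4.899970799012261e-05
```

Call:
{"method": "apply_moves", "body": {
  "motion": [
    {"x":-0.4,"y":-0.1,"z":0.1,"yaw":0,"hand":-0.2},
    {"x":-0.9,"y":-0.2,"z":0.2,"yaw":0,"hand":-0.2},
    {"x":-1.35,"y":-0.28,"z":0.2,"yaw":0,"hand":-0.2},
    {"x":-1.35,"y":-0.28,"z":0.2,"yaw":0,"hand":-0.3},
    {"x":-1.35,"y":-0.28,"z":0.2,"yaw":0,"hand":-0.8},
    {"x":-1.35,"y":-0.28,"z":0.2,"yaw":0,"hand":-0.8},
    {"x":-1.35,"y":-0.28,"z":0.2,"yaw":0,"hand":-0.8}
  ],
  "newtons": 20
}}

```text
clock: 13.6
position: [0.4341, -0.3037, 0.0973]
ee_rot: [3.125, 0.321, 0.001]
force: [0.4, -1.7, -0.5]
width: 0.213
gripper_force: 20.0
```

Call:
{"method": "apply_moves", "body": {
  "motion": [
    {"x":0,"y":0,"z":0.5,"yaw":0,"hand":-0.8},
    {"x":0,"y":0,"z":2,"yaw":0,"hand":-0.8},
    {"x":0,"y":0,"z":5,"yaw":0,"hand":-0.8},
    {"x":0,"y":0,"z":9,"yaw":0,"hand":-0.8},
    {"x":0,"y":0,"z":13,"yaw":0,"hand":-0.8},
    {"x":0,"y":4,"z":16,"yaw":0,"hand":-0.8},
    {"x":0,"y":8,"z":16,"yaw":0,"hand":-0.8},
    {"x":0,"y":10,"z":16,"yaw":0,"hand":-0.8},
    {"x":0,"y":10,"z":16,"yaw":0,"hand":-0.8}
  ],
  "newtons": 20
}}

```text
clock: 14.72
position: [0.4336, -0.2012, 0.2582]
ee_rot: [-3.124, -0.327, -0.001]
force: [-0.4, 0.0, -1.4]
width: 0.216
gripper_force: 20.0
```

Call:
{"method": "apply_moves", "body": {
  "motion": [
    {"x":0,"y":0,"z":0,"yaw":-6,"hand":-0.8},
    {"x":1,"y":0,"z":0,"yaw":-12,"hand":-0.8},
    {"x":2,"y":0,"z":0,"yaw":-18,"hand":-0.8},
    {"x":1,"y":0,"z":0,"yaw":-23,"hand":-0.8},
    {"x":0,"y":0,"z":0,"yaw":-23,"hand":-0.8},
    {"x":0,"y":0,"z":0,"yaw":-23,"hand":-0.8},
    {"x":0,"y":0,"z":0,"yaw":-23,"hand":-0.8},
    {"x":0,"y":0,"z":0,"yaw":-23,"hand":-0.8}
  ],
  "newtons": 3
}}

```text
clock: 15.72
position: [0.434, -0.2034, 0.2573]
ee_rot: [-3.127, 0.307, -0.0]
force: [-0.0, 0.5, -1.3]
width: 0.221
gripper_force: 3.0
```

```bash
cat > ball.py <<'E'
from cell import *
from h import *
import sys
im=get_image("scene");cv2.imwrite("pics/sc_last.png",im);s=observe();g=s["position"]+[0,0,.019]
yaw=2*np.arctan2(s["ee_rot"][1],s["ee_rot"][0]);ex=np.array([np.cos(yaw),np.sin(yaw),0])
F=im.astype(float);B,G,R=F[...,0],F[...,1],F[...,2]
q0=proj([g],"scene")[0]
m=(G-np.maximum(R,B)>30);yy,xx=np.mgrid[:420,:560];m&=(np.hypot(xx-q0[0],yy-q0[1])<50)
v,u=np.nonzero(m);c=np.r_[u.mean(),v.mean()];_,sv=cv2.PCACompute(np.c_[u,v].astype(float),None);d=sv[0]*(1 if sv[0][1]>0 else -1)
t=(np.c_[u,v]-c)@d
print("pos",s["position"],"yaw",np.degrees(yaw),"grip px",q0,"green n",len(v),"c",c,"dir",d,"low end",c+d*t.max())
for th in range(-30,61,10):
    a=np.radians(th);e=g+.130*(np.sin(a)*ex-[0,0,np.cos(a)]);q=proj([e],"scene")[0];w=q-q0
    print(th,q.round(1),(w/np.hypot(*w)).round(3),"handle end",proj([g+.088*(np.sin(a)*ex-[0,0,np.cos(a)])],"scene")[0].round(1))
x,y=int(q0[0])-40,int(q0[1])-20
cv2.imwrite("pics/"+sys.argv[1],cv2.resize(im[y:y+80,x:x+100],None,fx=5,fy=5,interpolation=cv2.INTER_CUBIC));print("crop org",x,y)
E
python3 ball.py b1.png
```

```text
pos [ 0.43401682 -0.20333947  0.25728095] yaw 348.76741539460784 grip px [272.26148642 165.20733902] green n 196 c [282.43877551 181.6122449 ] dir [0.57739994 0.81646146] low end [291.79968432 194.84886089]
-30 [246.6 211.5] [-0.485  0.875] handle end [254.7 196.8]
-20 [255.2 214.2] [-0.329  0.944] handle end [260.5 198.8]
-10 [264.  215.5] [-0.161  0.987] handle end [266.6 199.8]
0 [273.1 215.4] [0.016 1.   ] handle end [272.8 199.7]
10 [282.  213.8] [0.196 0.981] handle end [279.  198.7]
20 [290.6 210.8] [0.373 0.928] handle end [284.9 196.7]
30 [298.6 206.5] [0.538 0.843] handle end [290.4 193.7]
40 [305.9 201.1] [0.684 0.729] handle end [295.5 189.9]
50 [312.2 194.5] [0.806 0.592] handle end [299.8 185.4]
60 [317.5 187.1] [0.9   0.436] handle end [303.4 180.3]
crop org 232 145
```

View pics/b1.png

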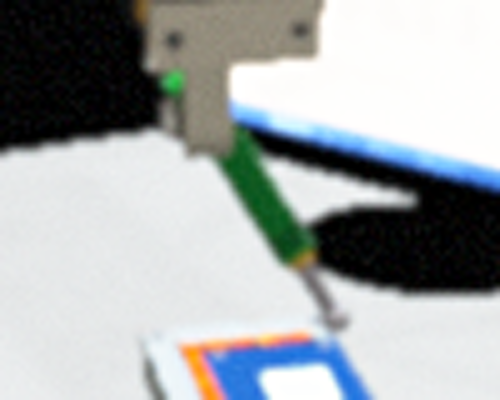

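It still leans about 32°, with the ball at about (299,209). Quick starts and stops under the light grip should swing it down further.

Call:
{"method": "apply_moves", "body": {
  "motion": [
    {"x":6,"y":0,"z":0,"yaw":0,"hand":-0.8},
    {"x":9,"y":0,"z":0,"yaw":0,"hand":-0.8},
    {"x":10.5,"y":0,"z":0,"yaw":0,"hand":-0.8},
    {"x":11.5,"y":0,"z":0,"yaw":0,"hand":-0.8},
    {"x":12,"y":0,"z":0,"yaw":0,"hand":-0.8},
    {"x":11.3,"y":0,"z":0,"yaw":0,"hand":-0.8},
    {"x":9.5,"y":0,"z":0,"yaw":0,"hand":-0.8},
    {"x":6,"y":0,"z":0,"yaw":0,"hand":-0.8},
    {"x":0,"y":0,"z":0,"yaw":0,"hand":-0.8},
    {"x":0,"y":0,"z":0,"yaw":0,"hand":-0.8}
  ],
  "newtons": 3
}}

```text
clock: 17.02
position: [0.428, -0.2038, 0.2571]
ee_rot: [3.125, -0.314, -0.005]
force: [0.8, -0.9, -0.0]
width: 0.217
gripper_force: 3.0
```

```bash
python3 ball.py b2.png | grep -v '^[-1-9]0'
```

```text
pos [ 0.43094575 -0.20379007  0.2577033 ] yaw -11.40299282162841 grip px [271.11700872 165.25954758] green n 182 c [268.97252747 189.7032967 ] dir [-0.00727946  0.9999735 ] low end [268.87563272 203.01365395]
-30 [245.5 211.6] [-0.485  0.875] handle end [253.6 196.9]
-20 [254.  214.3] [-0.329  0.944] handle end [259.4 198.9]
-10 [262.9 215.7] [-0.16   0.987] handle end [265.5 199.9]
0 [272.  215.5] [0.017 1.   ] handle end [271.7 199.9]
crop org 231 145
```

Call:
{"method": "apply_moves", "body": {
  "motion": [
    {"x":0,"y":0,"z":0,"yaw":0,"hand":-0.8},
    {"x":0,"y":0,"z":0,"yaw":0,"hand":-0.8},
    {"x":1,"y":2,"z":-1,"yaw":0,"hand":-0.8},
    {"x":2.5,"y":5,"z":-3,"yaw":0,"hand":-0.8},
    {"x":4,"y":8,"z":-5,"yaw":0,"hand":-0.8},
    {"x":5.5,"y":10,"z":-7,"yaw":0,"hand":-0.8},
    {"x":6.3,"y":11.5,"z":-8,"yaw":0,"hand":-0.8},
    {"x":6.3,"y":11.5,"z":-8,"yaw":0,"hand":-0.8},
    {"x":6.3,"y":11.5,"z":-8,"yaw":0,"hand":-0.8}
  ],
  "newtons": 50
}}

```text
clock: 18.2
position: [0.4969, -0.0891, 0.1775]
ee_rot: [3.126, -0.309, 0.0]
force: [-0.9, -1.0, -1.5]
width: 0.214
gripper_force: 50.0
```

```bash
python3 ball.py b3.png
python3 - <<'E'
from cell import *
import cv2
from h import *
im=cv2.imread("pics/sc_last.png")
h=np.array([.5455,-.0225,-.1933]);P=place([[-.035,-.074,.035],[-.035,-.054,.0365],[-.035,.054,.0365],[.037,.054,.0365],[.06,-.085,.035],[-.06,-.085,.035]],h)
print(proj(P,"scene").round(1).tolist(),P[:,:2].round(4).tolist())
B,G,R=[im[...,i].astype(float) for i in range(3)]
red=(R-G>110)&(R-B>60);v,u=np.nonzero(red[190:260,240:320]);print("red",len(u),u.mean()+240,v.mean()+190)
q=proj(P[:1],"scene")[0].astype(int);x,y=q[0]-50,q[1]-80
cv2.imwrite("pics/b3.png",cv2.resize(im[y:y+110,x:x+130],None,fx=5,fy=5,interpolation=cv2.INTER_CUBIC));print("org",x,y)
E
```

```text
pos [ 0.49690135 -0.08931429  0.17766156] yaw -11.322759169772818 grip px [278.21619197 178.18117801] green n 116 c [277.06034483 199.13793103] dir [-0.02133621  0.99977236] low end [276.82770428 210.03900516]
-30 [255.8 217.9] [-0.491  0.871] handle end [262.9 205.3]
-20 [263.1 220.3] [-0.337  0.942] handle end [267.9 207. ]
-10 [270.8 221.4] [-0.168  0.986] handle end [273.1 207.8]
0 [278.7 221.3] [0.01 1.  ] handle end [278.5 207.8]
10 [286.4 219.9] [0.193 0.981] handle end [283.8 206.8]
20 [293.9 217.3] [0.372 0.928] handle end [289.  205.1]
30 [300.9 213.5] [0.539 0.842] handle end [293.8 202.5]
40 [307.2 208.8] [0.688 0.726] handle end [298.2 199.2]
50 [312.8 203.1] [0.811 0.586] handle end [302.  195.3]
60 [317.3 196.7] [0.904 0.428] handle end [305.1 190.9]
crop org 238 158
[[278.6, 231.0], [277.2, 227.5], [270.2, 212.4], [292.4, 210.2], [311.5, 229.3], [270.8, 233.7]] [[0.4969, -0.0884], [0.5008, -0.0688], [0.5215, 0.0372], [0.5922, 0.0234], [0.5881, -0.1174], [0.4703, -0.0944]]
red 11 277.54545454545456 227.45454545454544
org 228 151
```

View pics/b3.png

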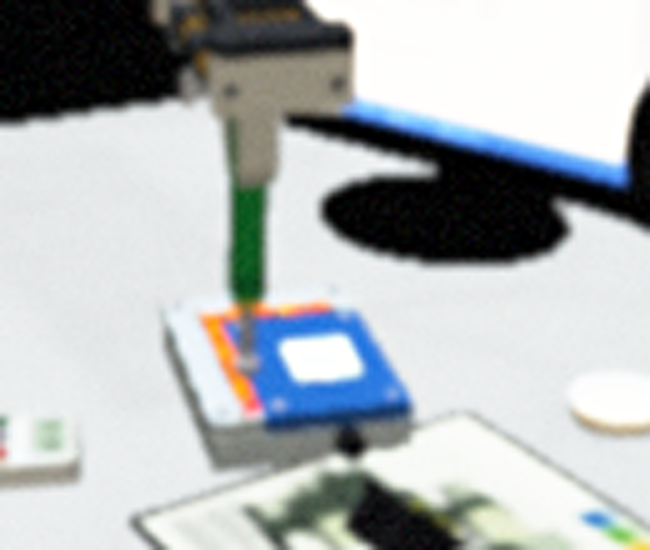

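The tool hangs nearly plumb: ball at about (277.4,222.6), leaning roughly 1.5° toward -x. The red dot at (278.4,232) agrees with my housing fit. I move over link0 with a 3 mm correction and feel downward.

Call:
{"method": "apply_moves", "body": {
  "motion": [
    {"x":0.3,"y":0.9,"z":0,"yaw":0,"hand":-0.8},
    {"x":0.64,"y":1.79,"z":0,"yaw":0,"hand":-0.8},
    {"x":0.64,"y":1.79,"z":-0.8,"yaw":0,"hand":-0.8},
    {"x":0.64,"y":1.79,"z":-1.5,"yaw":0,"hand":-0.8},
    {"x":0.64,"y":1.79,"z":-1.7,"yaw":0,"hand":-0.8},
    {"x":0.64,"y":1.79,"z":-1.7,"yaw":0,"hand":-0.8}
  ],
  "newtons": 60
}}

```text
clock: 19.0
position: [0.503, -0.0707, 0.16]
ee_rot: [3.126, -0.309, -0.001]
force: [0.2, -0.5, -1.7]
width: 0.212
gripper_force: 60.0
```

Call:
{"method": "apply_moves", "body": {
  "motion": [
    {"x":0,"y":0,"z":-0.2,"yaw":0,"hand":-0.8},
    {"x":0,"y":0,"z":-0.2,"yaw":0,"hand":-0.8}
  ]
}}

```text
clock: 19.25
position: [0.5034, -0.0705, 0.1584]
ee_rot: [3.126, -0.309, 0.001]
force: [-0.4, -0.3, -0.9]
width: 0.213
gripper_force: 60.0
```

Call:
{"method": "apply_moves", "body": {
  "motion": [
    {"x":0,"y":0,"z":-0.2,"yaw":0,"hand":-0.8},
    {"x":0,"y":0,"z":-0.2,"yaw":0,"hand":-0.8}
  ]
}}

```text
clock: 19.5
position: [0.5033, -0.0705, 0.1563]
ee_rot: [3.126, -0.308, 0.001]
force: [0.7, -0.8, 0.4]
width: 0.215
gripper_force: 60.0
```

Call:
{"method": "apply_moves", "body": {
  "motion": [
    {"x":0,"y":0,"z":-0.1,"yaw":0,"hand":-0.8},
    {"x":0,"y":0,"z":-0.2,"yaw":0,"hand":-0.8},
    {"x":0,"y":0,"z":-0.2,"yaw":0,"hand":-0.8}
  ]
}}

```text
clock: 19.88
position: [0.5037, -0.0705, 0.1553]
ee_rot: [3.126, -0.308, 0.002]
force: [-2.6, -0.5, 12.9]
width: 0.217
gripper_force: 60.0
```

Call:
{"method": "apply_moves", "body": {
  "motion": [
    {"x":0,"y":0,"z":-0.1,"yaw":0,"hand":-0.8},
    {"x":0,"y":0,"z":-0.1,"yaw":0,"hand":-0.8}
  ]
}}

```text
clock: 20.12
position: [0.504, -0.0706, 0.1551]
ee_rot: [3.126, -0.309, 0.003]
force: [-3.9, 0.4, 20.7]
width: 0.21
gripper_force: 60.0
```

Call:
{"method": "apply_moves", "body": {
  "motion": [
    {"x":0,"y":0,"z":-0.1,"yaw":0,"hand":-0.8},
    {"x":0,"y":0,"z":-0.1,"yaw":0,"hand":-0.8}
  ]
}}

```text
clock: 20.38
position: [0.5042, -0.0706, 0.1549]
ee_rot: [3.126, -0.309, 0.004]
force: [-5.5, -0.7, 29.8]
width: 0.216
gripper_force: 60.0
```

Call:
{"method": "apply_moves", "body": {
  "motion": [
    {"x":0,"y":0,"z":0.2,"yaw":0,"hand":-0.8},
    {"x":-0.2,"y":0.04,"z":0.2,"yaw":0,"hand":-0.8},
    {"x":-0.2,"y":0.04,"z":0.15,"yaw":0,"hand":-0.8},
    {"x":-0.2,"y":0.04,"z":0.15,"yaw":0,"hand":-0.8}
  ]
}}

```text
clock: 20.88
position: [0.503, -0.0704, 0.1554]
ee_rot: [3.126, -0.309, 0.006]
force: [0.2, -1.2, 13.1]
width: 0.213
gripper_force: 60.0
```

Call:
{"method": "apply_moves", "body": {
  "motion": [
    {"x":-0.1,"y":0.02,"z":0,"yaw":0,"hand":-0.8},
    {"x":-0.2,"y":0.04,"z":0,"yaw":0,"hand":-0.8},
    {"x":-0.2,"y":0.04,"z":0,"yaw":0,"hand":-0.8}
  ]
}}

```text
clock: 21.25
position: [0.5018, -0.07, 0.1555]
ee_rot: [3.126, -0.309, 0.009]
force: [2.2, -0.5, 10.7]
width: 0.214
gripper_force: 60.0
```

Call:
{"method": "apply_moves", "body": {
  "motion": [
    {"x":0.2,"y":0,"z":-0.02,"yaw":0,"hand":-0.8},
    {"x":0.22,"y":0.35,"z":-0.03,"yaw":0,"hand":-0.8},
    {"x":0.29,"y":0.7,"z":-0.03,"yaw":0,"hand":-0.8},
    {"x":0.35,"y":1.05,"z":-0.03,"yaw":0,"hand":-0.8},
    {"x":0.42,"y":1.4,"z":-0.03,"yaw":0,"hand":-0.8},
    {"x":0.49,"y":1.75,"z":-0.03,"yaw":0,"hand":-0.8}
  ]
}}

```text
clock: 22.0
position: [0.5054, -0.055, 0.1552]
ee_rot: [3.123, -0.311, 0.005]
force: [-1.6, -8.0, 18.3]
width: 0.212
gripper_force: 60.1
```

Call:
{"method": "apply_moves", "body": {
  "motion": [
    {"x":0.07,"y":0.35,"z":0.02,"yaw":0,"hand":-0.8},
    {"x":0.14,"y":0.7,"z":0.02,"yaw":0,"hand":-0.8},
    {"x":0.21,"y":1.05,"z":0.02,"yaw":0,"hand":-0.8},
    {"x":0.28,"y":1.4,"z":0.02,"yaw":0,"hand":-0.8},
    {"x":0.35,"y":1.75,"z":0.02,"yaw":0,"hand":-0.8},
    {"x":0.42,"y":2.1,"z":0.02,"yaw":0,"hand":-0.8}
  ]
}}

```text
clock: 22.75
position: [0.5096, -0.0335, 0.1553]
ee_rot: [3.124, -0.311, 0.005]
force: [-1.2, -6.3, 16.4]
width: 0.214
gripper_force: 60.0
```

```bash
python3 ball.py b4.png | grep -v '^[-1-9]0'
python3 - <<'E'
import cv2
im=cv2.imread("pics/sc_last.png");cv2.imwrite("pics/b4.png",cv2.resize(im[170:250,240:330],None,fx=7,fy=7,interpolation=cv2.INTER_CUBIC))
E
```

```text
pos [ 0.50978957 -0.03258092  0.15531818] yaw -11.326485999222168 grip px [274.66930881 178.69361765] green n 107 c [273.89719626 198.90654206] dir [-0.00590778  0.99998255] low end [273.83750119 209.01085574]
-30 [253.5 216.4] [-0.49   0.872] handle end [260.2 204.5]
-20 [260.5 218.7] [-0.335  0.942] handle end [265.  206.1]
-10 [267.8 219.7] [-0.165  0.986] handle end [270.  206.8]
0 [275.2 219.6] [0.014 1.   ] handle end [275.1 206.8]
crop org 234 158
```

View pics/b4.png

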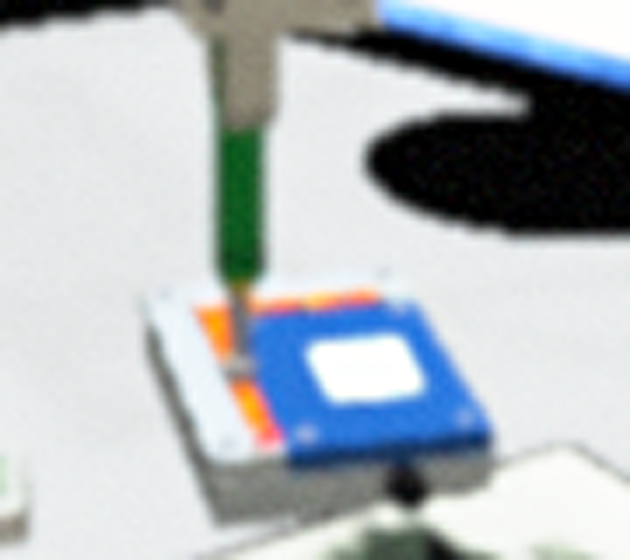

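The ball sits in the seam at about (273.7,222.5), upright, with a steady height. I continue to the corner.

Call:
{"method": "apply_moves", "body": {
  "motion": [
    {"x":0.07,"y":0.35,"z":0,"yaw":0,"hand":-0.8},
    {"x":0.14,"y":0.69,"z":0,"yaw":0,"hand":-0.8},
    {"x":0.2,"y":1.04,"z":0,"yaw":0,"hand":-0.8},
    {"x":0.27,"y":1.38,"z":0,"yaw":0,"hand":-0.8},
    {"x":0.34,"y":1.73,"z":0,"yaw":0,"hand":-0.8},
    {"x":0.41,"y":2.07,"z":0,"yaw":0,"hand":-0.8},
    {"x":0.47,"y":2.42,"z":0,"yaw":0,"hand":-0.8},
    {"x":0.54,"y":2.76,"z":0,"yaw":0,"hand":-0.8},
    {"x":0.61,"y":3.11,"z":0,"yaw":0,"hand":-0.8},
    {"x":0.68,"y":3.46,"z":0,"yaw":0,"hand":-0.8}
  ]
}}

```text
clock: 24.05
position: [0.5164, 0.0011, 0.1553]
ee_rot: [3.123, -0.311, 0.005]
force: [-1.9, -7.0, 16.6]
width: 0.213
gripper_force: 60.0
```

Call:
{"method": "apply_moves", "body": {
  "motion": [
    {"x":0.07,"y":0.35,"z":0,"yaw":0,"hand":-0.8},
    {"x":0.14,"y":0.69,"z":0,"yaw":0,"hand":-0.8},
    {"x":0.2,"y":1.04,"z":0,"yaw":0,"hand":-0.8},
    {"x":0.27,"y":1.38,"z":0,"yaw":0,"hand":-0.8},
    {"x":0.34,"y":1.73,"z":0,"yaw":0,"hand":-0.8},
    {"x":0.41,"y":2.07,"z":0,"yaw":0,"hand":-0.8},
    {"x":0.47,"y":2.42,"z":0,"yaw":0,"hand":-0.8},
    {"x":0.54,"y":2.76,"z":0,"yaw":0,"hand":-0.8}
  ]
}}

```text
clock: 25.05
position: [0.5217, 0.0296, 0.1548]
ee_rot: [3.125, -0.31, 0.004]
force: [-1.2, -7.2, 13.9]
width: 0.215
gripper_force: 60.0
```

Call:
{"method": "apply_moves", "body": {
  "motion": [
    {"x":0.07,"y":0.35,"z":-0.02,"yaw":0,"hand":-0.8},
    {"x":0.14,"y":0.69,"z":-0.02,"yaw":0,"hand":-0.8},
    {"x":0.15,"y":0.76,"z":-0.03,"yaw":0,"hand":-0.8},
    {"x":0.15,"y":0.76,"z":-0.03,"yaw":0,"hand":-0.8}
  ]
}}

```text
clock: 25.55
position: [0.5237, 0.0379, 0.1553]
ee_rot: [3.126, -0.309, 0.006]
force: [-1.1, -3.4, 18.0]
width: 0.215
gripper_force: 60.0
```

Call:
{"method": "apply_moves", "body": {
  "motion": [
    {"x":0.34,"y":-0.07,"z":0,"yaw":0,"hand":-0.8},
    {"x":0.69,"y":-0.14,"z":0,"yaw":0,"hand":-0.8},
    {"x":1.03,"y":-0.2,"z":0,"yaw":0,"hand":-0.8},
    {"x":1.37,"y":-0.27,"z":0,"yaw":0,"hand":-0.8},
    {"x":1.72,"y":-0.34,"z":0,"yaw":0,"hand":-0.8}
  ]
}}

```text
clock: 26.18
position: [0.5379, 0.0352, 0.1545]
ee_rot: [3.126, -0.308, -0.003]
force: [-8.0, -1.6, 19.4]
width: 0.214
gripper_force: 60.0
```

```bash
python3 ball.py b5.png
python3 - <<'E'
import cv2
im=cv2.imread("pics/sc_last.png");cv2.imwrite("pics/b5.png",cv2.resize(im[160:240,235:325],None,fx=7,fy=7,interpolation=cv2.INTER_CUBIC))
E
```

```text
pos [0.53834766 0.03507242 0.15445911] yaw -11.280722737185998 grip px [274.79210701 170.6071131 ] green n 95 c [273.06315789 189.61052632] dir [-0.01835678  0.9998315 ] low end [272.89013122 199.03470257]
-30 [254.7 206.6] [-0.487  0.873] handle end [261.1 195.1]
-20 [261.3 208.8] [-0.333  0.943] handle end [265.6 196.7]
-10 [268.3 209.8] [-0.164  0.986] handle end [270.3 197.5]
0 [275.3 209.7] [0.014 1.   ] handle end [275.2 197.4]
10 [282.3 208.5] [0.195 0.981] handle end [280.  196.6]
20 [289.  206.2] [0.372 0.928] handle end [284.6 195. ]
30 [295.4 202.8] [0.538 0.843] handle end [288.9 192.7]
40 [301.1 198.5] [0.686 0.728] handle end [292.8 189.8]
50 [306.  193.4] [0.808 0.589] handle end [296.2 186.2]
60 [310.1 187.6] [0.901 0.433] handle end [299.  182.2]
crop org 234 150
```

View pics/b5.png

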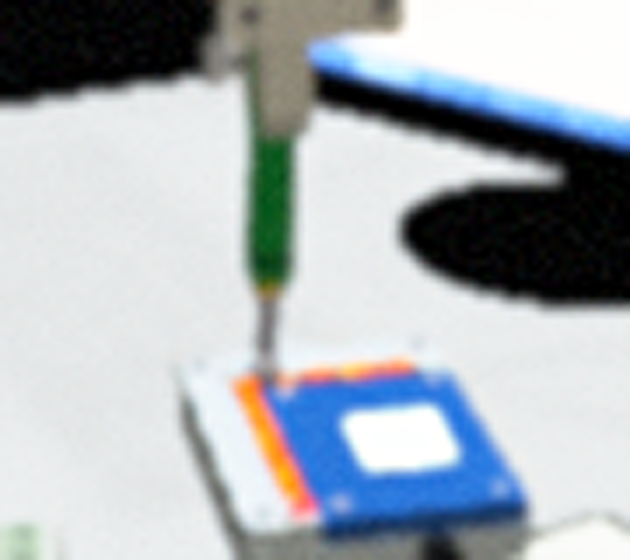

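The ball is at about (273,213.6), just past the corner link, lagging the gripper by about 6 mm and leaning about 4°. I keep going and will overrun the end a little.

Call:
{"method": "apply_moves", "body": {
  "motion": [
    {"x":0.34,"y":-0.07,"z":0,"yaw":0,"hand":-0.8},
    {"x":0.69,"y":-0.14,"z":0,"yaw":0,"hand":-0.8},
    {"x":1.03,"y":-0.2,"z":0,"yaw":0,"hand":-0.8},
    {"x":1.37,"y":-0.27,"z":0,"yaw":0,"hand":-0.8},
    {"x":1.72,"y":-0.34,"z":0,"yaw":0,"hand":-0.8},
    {"x":2.06,"y":-0.4,"z":0,"yaw":0,"hand":-0.8},
    {"x":2.4,"y":-0.47,"z":0,"yaw":0,"hand":-0.8}
  ]
}}

```text
clock: 27.1
position: [0.562, 0.0307, 0.1539]
ee_rot: [3.126, -0.308, -0.004]
force: [-5.0, -1.2, 10.3]
width: 0.214
gripper_force: 60.0
```

```bash
python3 ball.py b6.png | grep -E '^(pos|0|-10|-20)'
```

```text
pos [0.56259593 0.03043466 0.15382265] yaw -11.268059937069818 grip px [282.74752352 170.19116071] green n 103 c [279.31067961 188.21359223] dir [-0.05957004  0.99822413] low end [278.66107424 199.0991263 ]
-20 [269.1 208.2] [-0.338  0.941] handle end [273.4 196.2]
-10 [276.  209.2] [-0.171  0.985] handle end [278.1 196.9]
0 [283.  209.1] [0.005 1.   ] handle end [282.9 196.9]
```

Call:
{"method": "apply_moves", "body": {
  "motion": [
    {"x":0.3,"y":-0.06,"z":0.02,"yaw":0,"hand":-0.8},
    {"x":0.6,"y":-0.12,"z":0.02,"yaw":0,"hand":-0.8},
    {"x":0.9,"y":-0.18,"z":0.02,"yaw":0,"hand":-0.8},
    {"x":1.2,"y":-0.24,"z":0.02,"yaw":0,"hand":-0.8}
  ]
}}

```text
clock: 27.65
position: [0.5743, 0.0283, 0.1542]
ee_rot: [3.126, -0.308, -0.003]
force: [-4.8, -1.3, 13.3]
width: 0.211
gripper_force: 60.0
```

```bash
python3 ball.py b7.png | grep -E '^(pos|0|-10|-20)'
```

```text
pos [0.57487616 0.02819305 0.15422691] yaw -11.267114510952878 grip px [286.73467301 169.74500453] green n 105 c [283.22857143 187.01904762] dir [-0.03467957  0.99939848] low end [282.84530553 198.06403292]
-20 [273.  207.7] [-0.341  0.94 ] handle end [277.3 195.7]
-10 [279.8 208.7] [-0.175  0.985] handle end [282.  196.5]
0 [286.8 208.6] [0.001 1.   ] handle end [286.8 196.4]
```

Call:
{"method": "apply_moves", "body": {
  "motion": [
    {"x":0.3,"y":-0.06,"z":0,"yaw":0,"hand":-0.8},
    {"x":0.6,"y":-0.12,"z":0,"yaw":0,"hand":-0.8},
    {"x":0.9,"y":-0.18,"z":0,"yaw":0,"hand":-0.8}
  ]
}}

```text
clock: 28.08
position: [0.5829, 0.0262, 0.1537]
ee_rot: [3.126, -0.308, -0.004]
force: [-6.6, -0.5, 9.5]
width: 0.216
gripper_force: 60.0
```

Call:
{"method": "apply_moves", "body": {
  "motion": [
    {"x":0.3,"y":-0.06,"z":0,"yaw":0,"hand":-0.8},
    {"x":0.6,"y":-0.12,"z":0,"yaw":0,"hand":-0.8},
    {"x":0.9,"y":-0.18,"z":0,"yaw":0,"hand":-0.8}
  ]
}}

```text
clock: 28.45
position: [0.5924, 0.0248, 0.1542]
ee_rot: [3.126, -0.308, -0.002]
force: [-5.5, -0.4, 11.6]
width: 0.215
gripper_force: 60.0
```

```bash
python3 ball.py b8.png | grep -E '^(pos|0|-10|-20)'
```

```text
pos [0.59297704 0.02461391 0.15425057] yaw -11.26697496038475 grip px [292.61823799 169.29528198] green n 120 c [289.21666667 187.15      ] dir [-0.02417688  0.9997077 ] low end [288.95312846 198.04723437]
-20 [278.7 207.1] [-0.344  0.939] handle end [283.1 195.2]
-10 [285.5 208.2] [-0.18   0.984] handle end [287.7 195.9]
0 [292.4 208.1] [-0.005  1.   ] handle end [292.5 195.9]
```

Call:
{"method": "apply_moves", "body": {
  "motion": [
    {"x":0.3,"y":-0.06,"z":0,"yaw":0,"hand":-0.8},
    {"x":0.6,"y":-0.12,"z":0,"yaw":0,"hand":-0.8},
    {"x":0.9,"y":-0.18,"z":0,"yaw":0,"hand":-0.8},
    {"x":1.2,"y":-0.24,"z":0,"yaw":0,"hand":-0.8}
  ]
}}

```text
clock: 29.0
position: [0.6033, 0.0223, 0.1539]
ee_rot: [3.126, -0.308, -0.006]
force: [-6.5, -0.6, 15.0]
width: 0.217
gripper_force: 60.0
```

Call:
{"method": "apply_moves", "body": {
  "motion": [
    {"x":0.3,"y":-0.06,"z":0,"yaw":0,"hand":-0.8},
    {"x":0.5,"y":-0.1,"z":0,"yaw":0,"hand":-0.8},
    {"x":0.5,"y":-0.1,"z":0,"yaw":0,"hand":-0.8}
  ]
}}

```text
clock: 29.38
position: [0.6101, 0.0212, 0.1543]
ee_rot: [3.126, -0.308, -0.0]
force: [-3.4, -0.8, 9.1]
width: 0.216
gripper_force: 60.0
```

```bash
python3 ball.py b9.png | grep -E '^(pos|0|-10|-20)';python3 - <<'E'
import cv2,sys
sys.path.insert(0,".")
from h import *
im=cv2.imread("pics/sc_last.png")
print(proj(place([[-.035,.054,.0335],[.037,.054,.0335],[.0455,.054,.0335],[.0455,.054,.0415],[.037,.054,.0415]],[.5455,-.0225,-.1933]),"scene").round(1).tolist())
cv2.imwrite("pics/b9.png",cv2.resize(im[160:240,240:330],None,fx=7,fy=7,interpolation=cv2.INTER_CUBIC))
E
```

```text
pos [0.61018617 0.02116396 0.15434406] yaw -11.270484805753096 grip px [298.18523202 168.85278002] green n 130 c [295.07692308 186.4       ] dir [-0.03560596  0.99936591] low end [294.69583838 197.09604881]
-20 [284.2 206.6] [-0.348  0.937] handle end [288.6 194.7]
-10 [290.9 207.6] [-0.185  0.983] handle end [293.2 195.4]
0 [297.8 207.6] [-0.011  1.   ] handle end [297.9 195.4]
[[270.2, 213.2], [292.3, 211.1], [294.9, 210.8], [294.9, 208.5], [292.4, 208.8]]
```

View pics/b9.png

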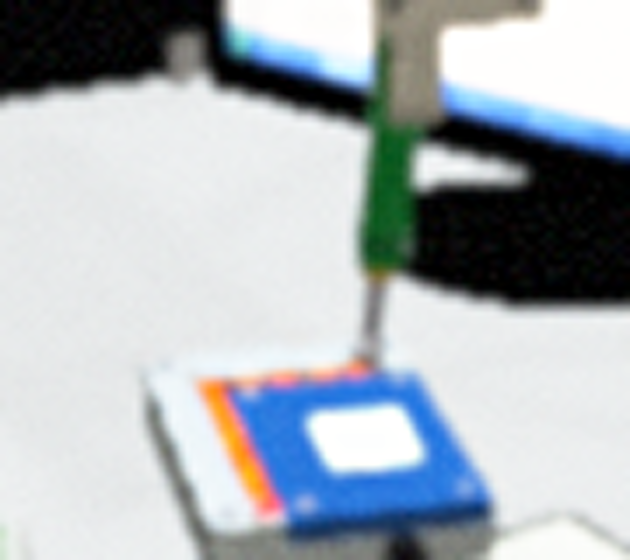

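The ball is at about (292.6,210.3), right over the last link. I go 4 mm further, pressing a bit more, then lift and touch the bare frame to compare heights.

Call:
{"method": "apply_moves", "body": {
  "motion": [
    {"x":0,"y":0,"z":-0.07,"yaw":0,"hand":-0.8},
    {"x":0.2,"y":-0.04,"z":-0.07,"yaw":0,"hand":-0.8},
    {"x":0.4,"y":-0.08,"z":-0.07,"yaw":0,"hand":-0.8},
    {"x":0.4,"y":-0.08,"z":-0.07,"yaw":0,"hand":-0.8}
  ]
}}

```text
clock: 29.92
position: [0.614, 0.0203, 0.154]
ee_rot: [3.126, -0.309, -0.0]
force: [-4.7, -1.1, 13.6]
width: 0.214
gripper_force: 60.0
```

Call:
{"method": "apply_moves", "body": {
  "motion": [
    {"x":0.2,"y":-0.04,"z":0.3,"yaw":0,"hand":-0.8},
    {"x":0.1,"y":-0.02,"z":0.8,"yaw":0,"hand":-0.8},
    {"x":0.6,"y":-0.1,"z":0.8,"yaw":0,"hand":-0.8},
    {"x":1.1,"y":-0.2,"z":0.6,"yaw":0,"hand":-0.8},
    {"x":1.1,"y":-0.2,"z":0.35,"yaw":0,"hand":-0.8},
    {"x":1.1,"y":-0.2,"z":0.25,"yaw":0,"hand":-0.8},
    {"x":1.1,"y":-0.2,"z":0.15,"yaw":0,"hand":-0.8},
    {"x":1.1,"y":-0.2,"z":0.15,"yaw":0,"hand":-0.8}
  ]
}}

```text
clock: 30.92
position: [0.6261, 0.0182, 0.1559]
ee_rot: [3.126, -0.309, 0.004]
force: [-2.3, -1.6, 11.2]
width: 0.214
gripper_force: 60.0
```

The bare frame reads 1.7 mm higher than the seam, so the strip is at home depth. Next I carry the tool to clear desk and swing it the other way to get it back to 45°.

Call:
{"method": "apply_moves", "body": {
  "motion": [
    {"x":0,"y":0,"z":2,"yaw":0,"hand":-0.8},
    {"x":0,"y":0,"z":6,"yaw":0,"hand":-0.8},
    {"x":0,"y":3,"z":10,"yaw":0,"hand":-0.8},
    {"x":-1,"y":8,"z":10,"yaw":0,"hand":-0.8},
    {"x":-2,"y":13,"z":10,"yaw":0,"hand":-0.8},
    {"x":-2,"y":15,"z":10,"yaw":0,"hand":-0.8},
    {"x":-2,"y":15,"z":10,"yaw":0,"hand":-0.8}
  ]
}}

```text
clock: 31.8
position: [0.6048, 0.1698, 0.2539]
ee_rot: [-3.127, 0.304, 0.001]
force: [-0.1, -0.9, -1.0]
width: 0.215
gripper_force: 60.0
```

Call:
{"method": "apply_moves", "body": {
  "motion": [
    {"x":0,"y":0,"z":0,"yaw":0,"hand":-0.8},
    {"x":-6,"y":0,"z":0,"yaw":0,"hand":-0.8},
    {"x":-9.5,"y":0,"z":0,"yaw":0,"hand":-0.8},
    {"x":-11.5,"y":0,"z":0,"yaw":0,"hand":-0.8},
    {"x":-12.8,"y":0,"z":0,"yaw":0,"hand":-0.8},
    {"x":-13.6,"y":0,"z":0,"yaw":0,"hand":-0.8},
    {"x":-14,"y":0,"z":0,"yaw":0,"hand":-0.8},
    {"x":-14,"y":0,"z":0,"yaw":0,"hand":-0.8}
  ],
  "newtons": 3
}}

```text
clock: 32.8
position: [0.4655, 0.1683, 0.2543]
ee_rot: [3.126, -0.309, 0.0]
force: [0.2, -0.6, -1.4]
width: 0.218
gripper_force: 3.0
```

```bash
python3 ball.py c1.png
```

```text
pos [0.46562032 0.16830215 0.25426426] yaw -11.2805016906188 grip px [236.55718324 130.80291477] green n 137 c [236.73722628 149.62043796] dir [0.0772308  0.99701324] low end [237.55591504 160.1893241 ]
-30 [218.1 166.6] [-0.459  0.888] handle end [223.9 155.2]
-20 [224.7 168.9] [-0.297  0.955] handle end [228.5 156.9]
-10 [231.6 170.2] [-0.125  0.992] handle end [233.2 157.7]
0 [238.6 170.2] [0.051 0.999] handle end [237.9 157.8]
10 [245.5 169.1] [0.226 0.974] handle end [242.7 157.1]
20 [252. 167.] [0.393 0.919] handle end [247.2 155.6]
30 [258.2 163.7] [0.548 0.836] handle end [251.4 153.4]
40 [263.6 159.5] [0.686 0.728] handle end [255.2 150.5]
50 [268.4 154.5] [0.802 0.597] handle end [258.4 147.1]
60 [272.2 148.7] [0.893 0.449] handle end [261.  143.1]
crop org 196 110
```

Call:
{"method": "apply_moves", "body": {
  "motion": [
    {"x":0.8,"y":0,"z":0,"yaw":0,"hand":-0.8},
    {"x":2.5,"y":0,"z":0,"yaw":0,"hand":-0.8},
    {"x":5,"y":0,"z":0,"yaw":0,"hand":-0.8},
    {"x":8.5,"y":0,"z":0,"yaw":0,"hand":-0.8},
    {"x":13,"y":0,"z":0,"yaw":0,"hand":-0.8},
    {"x":7,"y":0,"z":0,"yaw":0,"hand":-0.8},
    {"x":2,"y":0,"z":0,"yaw":0,"hand":-0.8},
    {"x":-1.5,"y":0,"z":0,"yaw":0,"hand":-0.8},
    {"x":-3.5,"y":0,"z":0,"yaw":0,"hand":-0.8},
    {"x":-4,"y":0,"z":0,"yaw":0,"hand":-0.8}
  ],
  "newtons": 3
}}

```text
clock: 34.1
position: [0.4255, 0.1685, 0.2545]
ee_rot: [-3.126, 0.308, -0.001]
force: [1.0, -0.3, -1.3]
width: 0.218
gripper_force: 3.0
```

```bash
python3 ball.py c2.png
```

```text
pos [0.42552809 0.16844853 0.25452274] yaw 348.7437799930807 grip px [224.11421266 131.9696335 ] green n 155 c [228.5483871 148.3483871] dir [0.44975122 0.89315387] low end [234.33439222 159.8387235 ]
-30 [205.7 168.1] [-0.454  0.891] handle end [211.6 156.6]
-20 [212.5 170.5] [-0.289  0.957] handle end [216.2 158.3]
-10 [219.5 171.7] [-0.114  0.993] handle end [221.  159.2]
0 [226.7 171.8] [0.064 0.998] handle end [225.9 159.3]
10 [233.6 170.7] [0.239 0.971] handle end [230.7 158.6]
20 [240.3 168.5] [0.406 0.914] handle end [235.2 157. ]
30 [246.5 165.2] [0.559 0.829] handle end [239.5 154.8]
40 [252.1 161. ] [0.694 0.72 ] handle end [243.3 151.9]
50 [256.8 155.9] [0.807 0.59 ] handle end [246.5 148.4]
60 [260.6 150. ] [0.896 0.444] handle end [249.1 144.4]
crop org 184 111
```

Call:
{"method": "apply_moves", "body": {
  "motion": [
    {"x":0,"y":0,"z":-3,"yaw":0,"hand":-0.8},
    {"x":0,"y":0,"z":-7,"yaw":0,"hand":-0.8},
    {"x":0,"y":0,"z":-11,"yaw":0,"hand":-0.8},
    {"x":0,"y":0,"z":-13.5,"yaw":0,"hand":-0.8},
    {"x":0,"y":0,"z":-14.3,"yaw":0,"hand":-0.8},
    {"x":0,"y":0,"z":-15,"yaw":0,"hand":-0.8},
    {"x":0,"y":0,"z":-15.8,"yaw":0,"hand":-0.8},
    {"x":0,"y":0,"z":-16.6,"yaw":0,"hand":-0.8},
    {"x":0,"y":0,"z":-17.35,"yaw":0,"hand":-0.8},
    {"x":0,"y":0,"z":-17.35,"yaw":0,"hand":-0.8}
  ],
  "newtons": 3
}}

```text
clock: 35.4
position: [0.4264, 0.1686, 0.0811]
ee_rot: [-3.126, 0.309, -0.001]
force: [0.2, 0.1, -0.9]
width: 0.22
gripper_force: 3.0
```

```bash
python3 ball.py c3.png
```

```text
pos [0.42628682 0.16854161 0.08120727] yaw 348.7124085334082 grip px [227.6735853  184.32863795] green n 48 c [230.5625     193.70833333] dir [0.62518902 0.78047337] low end [235.26984216 199.58488436]
-30 [210.1 217.4] [-0.469  0.883] handle end [215.7 206.9]
-20 [216.6 219.4] [-0.303  0.953] handle end [220.1 208.3]
-10 [223.2 220.3] [-0.123  0.992] handle end [224.6 208.9]
0 [230.  220.2] [0.063 0.998] handle end [229.2 208.9]
10 [236.6 219. ] [0.249 0.969] handle end [233.8 208.1]
20 [242.9 216.8] [0.425 0.905] handle end [238.1 206.6]
30 [248.8 213.7] [0.584 0.812] handle end [242.2 204.5]
40 [254.1 209.7] [0.721 0.693] handle end [245.8 201.7]
50 [258.6 205. ] [0.831 0.556] handle end [248.9 198.5]
60 [262.2 199.6] [0.914 0.405] handle end [251.3 194.8]
crop org 187 164
```

I have now viewed more pictures than the ten allowed, so from here on I measure numerically only. I tighten, lift and measure the lean again.

Call:
{"method": "apply_moves", "body": {
  "motion": [
    {"x":0,"y":0,"z":0,"yaw":0,"hand":-0.8},
    {"x":0,"y":0,"z":0,"yaw":0,"hand":-0.8},
    {"x":0,"y":0,"z":4,"yaw":0,"hand":-0.8},
    {"x":0,"y":0,"z":10,"yaw":0,"hand":-0.8},
    {"x":0,"y":0,"z":16,"yaw":0,"hand":-0.8},
    {"x":0,"y":0,"z":17,"yaw":0,"hand":-0.8},
    {"x":0,"y":0,"z":17,"yaw":0,"hand":-0.8}
  ],
  "newtons": 35
}}

```text
clock: 36.33
position: [0.4253, 0.1683, 0.251]
ee_rot: [-3.126, 0.309, -0.002]
force: [1.1, -0.1, -2.3]
width: 0.216
gripper_force: 35.0
```

```bash
python3 ball.py c4.png
python3 - <<'E'
import cv2,numpy as np
im=cv2.imread("pics/sc_last.png").astype(int)
B,G,R=im[...,0],im[...,1],im[...,2]
for r in range(130,176,3): print(r,"".join('G' if G[r,c]-max(R[r,c],B[r,c])>30 else '#' if im[r,c].mean()<90 else '+' if im[r,c].mean()<190 else '.' for c in range(205,280)))
E
```

```text
pos [0.42463729 0.16792046 0.24980067] yaw -11.272365389338974 grip px [223.97921887 133.54071812] green n 113 c [225.10619469 140.84070796] dir [0.58563112 0.81057769] low end [232.16139581 150.60587988]
-30 [205.6 169.6] [-0.454  0.891] handle end [211.4 158.2]
-20 [212.4 172. ] [-0.289  0.957] handle end [216.  159.8]
-10 [219.4 173.2] [-0.114  0.993] handle end [220.9 160.7]
0 [226.5 173.3] [0.064 0.998] handle end [225.7 160.8]
10 [233.5 172.2] [0.239 0.971] handle end [230.5 160.1]
20 [240.2 170. ] [0.406 0.914] handle end [235.1 158.6]
30 [246.4 166.7] [0.56  0.829] handle end [239.4 156.3]
40 [251.9 162.5] [0.695 0.719] handle end [243.2 153.4]
50 [256.7 157.4] [0.808 0.589] handle end [246.4 149.9]
60 [260.5 151.5] [0.897 0.443] handle end [249.  145.9]
crop org 183 113
130 ##########GGGGG++++++++###########################################+........
133 ############GGG++++++++###########################################+........
136 ################+++++++###########################################+........
139 ################+++++++###########################################
[... 269 characters left out ...]
#########GGG#######################################+........
154 ############################+++####################################+.......
157 ##############################++++#################################+.......
160 ###############################++++++##############################+.......
163 ################################++++###############################+.......
166 ############################################################++++####++++...
169 ###########################################################+++++###########
172 ##############################################+++++++++..........+++#######
175 ##########################+++++++++........................................
```

The tool slid about 29 mm up through the pads and leans about 32°. The surest fix is to lay it flat on clear desk, dragging toward -x so it folds over, then regrip near the butt and repeat the earlier tilt that worked.

Call:
{"method": "apply_moves", "body": {
  "motion": [
    {"x":2,"y":0,"z":-4,"yaw":0,"hand":-0.8},
    {"x":4,"y":0,"z":-9,"yaw":0,"hand":-0.8},
    {"x":5,"y":0,"z":-14,"yaw":0,"hand":-0.8},
    {"x":5,"y":0,"z":-16.5,"yaw":0,"hand":-0.8},
    {"x":5,"y":0,"z":-16.5,"yaw":0,"hand":-0.8}
  ]
}}

```text
clock: 37.0
position: [0.4725, 0.1674, 0.0824]
ee_rot: [3.123, -0.307, -0.01]
force: [-0.6, -0.1, -2.4]
width: 0.216
gripper_force: 35.0
```

Call:
{"method": "apply_moves", "body": {
  "motion": [
    {"x":0,"y":0,"z":0,"yaw":0,"hand":-0.8},
    {"x":-1.0,"y":0,"z":-0.5,"yaw":0,"hand":-0.8},
    {"x":-2.0,"y":0,"z":-1.0,"yaw":0,"hand":-0.8},
    {"x":-3.0,"y":0,"z":-1.6,"yaw":0,"hand":-0.8},
    {"x":-4.0,"y":0,"z":-2.3,"yaw":0,"hand":-0.8},
    {"x":-5.0,"y":0,"z":-3.1,"yaw":0,"hand":-0.8},
    {"x":-5.8,"y":0,"z":-4.0,"yaw":0,"hand":-0.8}
  ],
  "newtons": 3
}}

```text
clock: 37.88
position: [0.4164, 0.1683, 0.0453]
ee_rot: [3.126, -0.308, -0.0]
force: [0.1, 0.9, -0.1]
width: 0.22
gripper_force: 3.0
```

```bash
cat > asc.py <<'E'
import cv2,numpy as np
from cell import *
from h import *
get=get_image("scene").astype(int);im=get;g=observe()["position"];q=proj([g+[0,0,.015]],"scene")[0].astype(int);print(g,q)
B,G,R=im[...,0],im[...,1],im[...,2]
for r in range(q[1]-14,q[1]+36,3): print(r,"".join('G' if G[r,c]-max(R[r,c],B[r,c])>30 else '#' if im[r,c].mean()<90 else '+' if im[r,c].mean()<190 else '.' for c in range(q[0]-30,q[0]+50)))
print("col0",q[0]-30)
E
python3 asc.py
```

```text
[0.41481513 0.16790167 0.04423311] [225 196]
182 +...++++..........+#######################++....................................
185 ..................+++++++++++++++++++++++++.....................................
188 ..................++++++++++++++++++++++++++....................................
191 ..............GGGGGG+++++++++++++++++++++++.....................................
194 ..............+GGGGGGGGGGGG+++++++..............................................
197 ...................+++GGGGG+++++++GGG...........................................
200 .........................++++++++++GGGGGGG++....................................
203 .............................++.+++GGGGGGGGGG+..................................
206 ......................................++++G#+++++...............................
209 ..................................................+++++++.......................
212 ................................................................................
215 ..........................................................................++++++
218 ..................................................................++.......+++++
221 ++................................................................+++........+++
224 ++++...............................................................+++........++
227 ++++++..............................................................+++........+
230 +++++++...............................................................+++.......
col0 195
```

Call:
{"method": "apply_moves", "body": {
  "motion": [
    {"x":-0.6,"y":0,"z":-1.0,"yaw":0,"hand":-0.8},
    {"x":-1.2,"y":0,"z":-2.0,"yaw":0,"hand":-0.8},
    {"x":-1.6,"y":0,"z":-3.0,"yaw":0,"hand":-0.8},
    {"x":-1.8,"y":0,"z":-3.7,"yaw":0,"hand":-0.8},
    {"x":-1.8,"y":0,"z":-4.1,"yaw":0,"hand":-0.8},
    {"x":-1.8,"y":0,"z":-4.1,"yaw":0,"hand":-0.8}
  ]
}}

```text
clock: 38.67
position: [0.3992, 0.1683, 0.0046]
ee_rot: [3.126, -0.308, -0.001]
force: [-0.8, -0.4, -0.9]
width: 0.217
gripper_force: 3.0
```

```bash
python3 asc.py
```

```text
[0.39929699 0.16831866 0.00479377] [221 208]
194 ..................+#######################+.....................................
197 ..................+########++++++++++++++++.....................................
200 ...................++++++++++++++++++++++++.....................................
203 ...................++++++++++++++++++++++++.....................................
206 ....................++++GG+++++++++....G........................................
209 .............GGGGGGGGGGGGGG++++++GGGGGGGGGGGGG+.................................
212 +............+GGGGGGGGGGGGG+++++++GGGGGGGGGGGG++..........+.....................
215 +++.........................++++..............................................++
218 ++++..................................................................++.......+
221 ++++++................................................................+++.......
224 #+++++++...............................................................++++.....
227 ##++++++++..............................................................+++.....
230 ####+++++++..............................................................++++...
233 #####++++++++..............................................................+++..
236 #######++++++++.....................++........++............................++++
239 ########++++++++....................++........+++............................+++
242 ##########++++++++..................++........................................++
col0 191
```

The tool lies flat, held mid-handle, butt at about u=204 and handle end at about u=237. I open, shift 18 mm toward the butt, grip and tilt as before.

Call:
{"method": "apply_moves", "body": {
  "motion": [
    {"x":0,"y":0,"z":0,"yaw":0,"hand":-0.3},
    {"x":0,"y":0,"z":0,"yaw":0,"hand":-0.3},
    {"x":0,"y":0,"z":0,"yaw":0,"hand":-0.3},
    {"x":-0.9,"y":0.18,"z":-0.2,"yaw":0,"hand":-0.3},
    {"x":-1.8,"y":0.35,"z":-0.3,"yaw":0,"hand":-0.3},
    {"x":-1.8,"y":0.35,"z":-0.3,"yaw":0,"hand":-0.5},
    {"x":-1.8,"y":0.35,"z":-0.3,"yaw":0,"hand":-0.8},
    {"x":-1.8,"y":0.35,"z":-0.3,"yaw":0,"hand":-0.8},
    {"x":-1.8,"y":0.35,"z":-0.3,"yaw":0,"hand":-0.8}
  ],
  "newtons": 6
}}

```text
clock: 39.85
position: [0.3812, 0.1719, 0.0018]
ee_rot: [-3.126, 0.308, 0.0]
force: [-1.2, 0.7, 0.4]
width: 0.219
gripper_force: 6.0
```

Call:
{"method": "apply_moves", "body": {
  "motion": [
    {"x":0,"y":0,"z":1,"yaw":0,"hand":-0.8},
    {"x":0.2,"y":-0.04,"z":2,"yaw":0,"hand":-0.8},
    {"x":0.5,"y":-0.1,"z":3,"yaw":0,"hand":-0.8},
    {"x":0.8,"y":-0.16,"z":4,"yaw":0,"hand":-0.8},
    {"x":1.4,"y":-0.28,"z":5.4,"yaw":0,"hand":-0.8},
    {"x":2.2,"y":-0.44,"z":6.5,"yaw":0,"hand":-0.8},
    {"x":3.2,"y":-0.64,"z":7.7,"yaw":0,"hand":-0.8},
    {"x":3.2,"y":-0.64,"z":7.7,"yaw":0,"hand":-0.8}
  ],
  "newtons": 3
}}

```text
clock: 40.85
position: [0.4147, 0.1656, 0.0798]
ee_rot: [-3.125, 0.31, -0.003]
force: [0.3, 1.0, -0.7]
width: 0.22
gripper_force: 3.0
```

Call:
{"method": "apply_moves", "body": {
  "motion": [
    {"x":0,"y":0,"z":0,"yaw":0,"hand":-0.8},
    {"x":0,"y":0,"z":0,"yaw":0,"hand":-0.8},
    {"x":0,"y":0,"z":3,"yaw":0,"hand":-0.8},
    {"x":0,"y":0,"z":8,"yaw":0,"hand":-0.8},
    {"x":0,"y":0,"z":11,"yaw":0,"hand":-0.8},
    {"x":0,"y":0,"z":11,"yaw":0,"hand":-0.8}
  ],
  "newtons": 35
}}

```text
clock: 41.6
position: [0.4136, 0.166, 0.1901]
ee_rot: [-3.125, 0.308, -0.003]
force: [-0.4, -0.4, -1.9]
width: 0.214
gripper_force: 35.0
```

```bash
python3 asc.py
python3 - <<'E'
from cell import *
from h import *
s=observe();g=s["position"]+[0,0,.008];a=np.radians(-11.3);ex=np.array([np.cos(a),np.sin(a),0])
for L in(.105,.115):
  for e in(35,45,55):
    t=np.radians(e);d=np.cos(t)*ex-[0,0,np.sin(t)]
    print(L,e,proj([g,g+d*(L-.042),g+d*L],"scene").round(1).tolist())
E
```

```text
[0.41279453 0.16541654 0.18869565] [221 154]
140 ###################+++++++++++++++++++++++++####################################
143 ###################+++#++++++++++++++++++++++###################################
146 ###################+++++++++++++++++++++##+#####################################
149 ###################GGGGGGG#++++++++#############################################
152 ##################GGGGGGGGG++++++++#############################################
155 #####################GGGGGG++++++++#############################################
158 #########################GG++++++++GGG##########################################
161 ##################################GGGGGGGG######################################
164 #################################GGGGGGGGGGGG###################################
167 #####################################GGGGGGGGGGG##########################++++##
170 ########################################GGGGGGGG++######################+++++++#
173 ############################################GG##++++++++++++++..................
176 ##############################++##++++++++........+++++.........................
179 ##############++++++++................................+++++.....................
182 +++++...++++....................................................................
185 ................................................................................
188 ................................................................................
col0 191
0.105 35 [[222.0, 156.6], [238.9, 166.4], [249.8, 172.7]]
0.105 45 [[222.0, 156.6], [236.8, 169.1], [246.4, 177.0]]
0.105 55 [[222.0, 156.6], [234.3, 171.3], [242.3, 180.8]]
0.115 35 [[222.0, 156.6], [241.5, 167.9], [252.4, 174.2]]
0.115 45 [[222.0, 156.6], [239.2, 171.0], [248.7, 178.9]]
0.115 55 [[222.0, 156.6], [236.3, 173.6], [244.1, 183.0]]
```

Call:
{"method": "apply_moves", "body": {
  "motion": [
    {"x":0,"y":-3,"z":1,"yaw":2,"hand":-0.8},
    {"x":0.3,"y":-8,"z":1.8,"yaw":5,"hand":-0.8},
    {"x":0.6,"y":-13.5,"z":1.8,"yaw":8,"hand":-0.8},
    {"x":1,"y":-19,"z":1.8,"yaw":11,"hand":-0.8},
    {"x":1.3,"y":-24.5,"z":1.8,"yaw":14,"hand":-0.8},
    {"x":1.6,"y":-30,"z":1.8,"yaw":17,"hand":-0.8},
    {"x":1.9,"y":-35.5,"z":1.8,"yaw":20,"hand":-0.8},
    {"x":2.3,"y":-41,"z":1.8,"yaw":23,"hand":-0.8},
    {"x":2.6,"y":-45,"z":1.8,"yaw":23,"hand":-0.8},
    {"x":2.8,"y":-46.7,"z":1.8,"yaw":23,"hand":-0.8}
  ]
}}

```text
clock: 42.9
position: [0.4396, -0.3034, 0.2045]
ee_rot: [-3.124, -0.316, 0.006]
force: [-0.9, 1.1, -2.2]
width: 0.217
gripper_force: 35.0
```

Call:
{"method": "apply_moves", "body": {
  "motion": [
    {"x":0,"y":0,"z":0,"yaw":0,"hand":-0.8},
    {"x":0,"y":0,"z":0,"yaw":0,"hand":-0.8}
  ]
}}

```text
clock: 43.15
position: [0.4412, -0.2995, 0.2061]
ee_rot: [-3.123, -0.324, 0.002]
force: [0.5, 0.1, -1.0]
width: 0.212
gripper_force: 35.0
```

```bash
python3 /tmp/x.py
python3 - <<'E'
from cell import *
from h import *
s=observe();g=s["position"]+[0,0,.008];yaw=2*np.arctan2(s["ee_rot"][1],s["ee_rot"][0]);print(np.degrees(yaw)%360)
ex=np.array([np.cos(yaw),np.sin(yaw),0])
for e in(40,45,50):
    t=np.radians(e);d=np.cos(t)*ex-[0,0,np.sin(t)];print(e,proj([g+d*.071,g+d*.113]).round(1).tolist())
E
```

```text
green 64 371.6875 226.671875 366 377 222 231
[ 0.4413214  -0.29952173  0.20645303] [-0.04630442 -0.8535571  -1.30636819]
tcp in rest 0.04946862053016126 -0.0021740727175333418
11.869945012017695
40 [[369.9, 222.1], [364.5, 209.5]]
45 [[369.9, 223.8], [364.5, 212.2]]
50 [[370.0, 225.7], [364.7, 215.2]]
```

Call:
{"method": "apply_moves", "body": {
  "motion": [
    {"x":0,"y":-0.2,"z":-3,"yaw":0,"hand":-0.8},
    {"x":0,"y":-0.2,"z":-6,"yaw":0,"hand":-0.8},
    {"x":0,"y":-0.2,"z":-8,"yaw":0,"hand":-0.8},
    {"x":0,"y":-0.2,"z":-9,"yaw":0,"hand":-0.8},
    {"x":0,"y":-0.2,"z":-9.4,"yaw":0,"hand":-0.8},
    {"x":0,"y":-0.2,"z":-9.4,"yaw":0,"hand":-0.8}
  ],
  "newtons": 20
}}

```text
clock: 43.95
position: [0.4412, -0.3032, 0.113]
ee_rot: [-3.125, -0.322, 0.0]
force: [-0.3, -0.7, -0.8]
width: 0.216
gripper_force: 20.0
```

Call:
{"method": "apply_moves", "body": {
  "motion": [
    {"x":0,"y":0,"z":-0.3,"yaw":0,"hand":-0.8},
    {"x":0,"y":0,"z":-0.3,"yaw":0,"hand":-0.8}
  ]
}}

```text
clock: 44.2
position: [0.4412, -0.3035, 0.1099]
ee_rot: [3.125, 0.321, 0.0]
force: [0.3, -0.3, -1.2]
width: 0.218
gripper_force: 20.0
```

Call:
{"method": "apply_moves", "body": {
  "motion": [
    {"x":0,"y":0,"z":-0.3,"yaw":0,"hand":-0.8},
    {"x":0,"y":0,"z":-0.3,"yaw":0,"hand":-0.8}
  ]
}}

```text
clock: 44.45
position: [0.4411, -0.3035, 0.1067]
ee_rot: [-3.125, -0.321, 0.0]
force: [0.3, -0.0, -1.5]
width: 0.216
gripper_force: 20.0
```

Call:
{"method": "apply_moves", "body": {
  "motion": [
    {"x":0,"y":0,"z":-0.3,"yaw":0,"hand":-0.8},
    {"x":0,"y":0,"z":-0.3,"yaw":0,"hand":-0.8}
  ]
}}

```text
clock: 44.7
position: [0.441, -0.3035, 0.1036]
ee_rot: [-3.125, -0.321, 0.001]
force: [-0.1, 0.3, -1.6]
width: 0.219
gripper_force: 20.0
```

Call:
{"method": "apply_moves", "body": {
  "motion": [
    {"x":0,"y":0,"z":-0.3,"yaw":0,"hand":-0.8},
    {"x":0,"y":0,"z":-0.3,"yaw":0,"hand":-0.8}
  ]
}}

```text
clock: 44.95
position: [0.4421, -0.3037, 0.1013]
ee_rot: [3.124, 0.321, 0.003]
force: [2.0, 0.0, 0.8]
width: 0.217
gripper_force: 20.0
```

Call:
{"method": "apply_moves", "body": {
  "motion": [
    {"x":0,"y":0,"z":-0.2,"yaw":0,"hand":-0.8},
    {"x":0,"y":0,"z":-0.2,"yaw":0,"hand":-0.8}
  ]
}}

```text
clock: 45.2
position: [0.4426, -0.3039, 0.0998]
ee_rot: [3.124, 0.321, 0.004]
force: [1.5, 1.0, 7.3]
width: 0.217
gripper_force: 20.0
```

Floor contact. Next I slide it down along the axis to the stop.

Call:
{"method": "apply_moves", "body": {
  "motion": [
    {"x":0.2,"y":0.05,"z":-0.2,"yaw":0,"hand":-0.8},
    {"x":0.2,"y":0.05,"z":-0.2,"yaw":0,"hand":-0.8}
  ]
}}

```text
clock: 45.45
position: [0.4449, -0.3037, 0.0979]
ee_rot: [3.123, 0.321, 0.005]
force: [1.2, -0.0, 7.6]
width: 0.22
gripper_force: 20.0
```

Call:
{"method": "apply_moves", "body": {
  "motion": [
    {"x":0.2,"y":0.05,"z":-0.2,"yaw":0,"hand":-0.8},
    {"x":0.2,"y":0.05,"z":-0.2,"yaw":0,"hand":-0.8}
  ]
}}

```text
clock: 45.7
position: [0.4472, -0.3034, 0.0961]
ee_rot: [3.123, 0.321, 0.006]
force: [1.5, 0.2, 7.6]
width: 0.213
gripper_force: 20.0
```

Call:
{"method": "apply_moves", "body": {
  "motion": [
    {"x":0.2,"y":0.05,"z":-0.2,"yaw":0,"hand":-0.8},
    {"x":0.2,"y":0.05,"z":-0.2,"yaw":0,"hand":-0.8}
  ]
}}

```text
clock: 45.95
position: [0.4479, -0.3034, 0.0948]
ee_rot: [3.123, 0.32, 0.003]
force: [-5.9, -0.1, 20.9]
width: 0.214
gripper_force: 20.0
```

The stop is felt at the same place as the first time. I release, raise the hand clear and verify.

Call:
{"method": "apply_moves", "body": {
  "motion": [
    {"x":-0.15,"y":0,"z":0.25,"yaw":0,"hand":-0.8},
    {"x":-0.15,"y":0,"z":0.25,"yaw":0,"hand":-0.3},
    {"x":-0.15,"y":0,"z":0.25,"yaw":0,"hand":0},
    {"x":-0.15,"y":0,"z":0.25,"yaw":0,"hand":0},
    {"x":-0.15,"y":0,"z":0.25,"yaw":0,"hand":0},
    {"x":-0.15,"y":0,"z":2,"yaw":0,"hand":0},
    {"x":-0.15,"y":0,"z":6,"yaw":0,"hand":0},
    {"x":-0.15,"y":0,"z":12,"yaw":0,"hand":0},
    {"x":-2,"y":0,"z":15,"yaw":0,"hand":0},
    {"x":-6,"y":0,"z":16,"yaw":0,"hand":0}
  ]
}}

```text
clock: 47.2
position: [0.3886, -0.3023, 0.2549]
ee_rot: [3.123, 0.324, 0.005]
force: [-0.4, 0.6, -0.3]
width: 0.502
gripper_force: 0.0
```

Call:
{"method": "apply_moves", "body": {
  "motion": [
    {"x":-5,"y":-3,"z":0,"yaw":0,"hand":0},
    {"x":-8,"y":-8,"z":0,"yaw":0,"hand":0},
    {"x":-10,"y":-13,"z":0,"yaw":0,"hand":0},
    {"x":-10,"y":-16,"z":0,"yaw":0,"hand":0},
    {"x":-10,"y":-16,"z":0,"yaw":0,"hand":0}
  ]
}}

```text
clock: 47.82
position: [0.2862, -0.464, 0.2524]
ee_rot: [3.125, 0.316, -0.001]
force: [-0.0, 0.5, -0.9]
width: 0.497
gripper_force: 0.0
```

Run:
```python
from cell import *
from h import *
im=get_image("top");F=im.astype(int);B,G,R=F[...,0],F[...,1],F[...,2]
m=(G-np.maximum(R,B)>30);m[:195]=0;m[260:]=0;m[:,:340]=0;m[:,400:]=0
v,u=np.nonzero(m);print("green top",len(v),u.mean(),v.mean(),u.min(),u.max(),v.min(),v.max())
p=[.4902,-.2916,-2.937];h=.033;k=.7071
pt=lambda s,n:[h+k*s-k*n,0,.094+k*s+k*n]
P=np.array([[*pt(s/1000,n/1000)] for s,n in((-55,10),(55,10),(55,-10),(-97,0))])
print("pred",proj(place(P,p)).round(1).tolist())
for q in("petri","dropper_bottle","timer","seam_tool"):
    print(q,[(round(d["p"],2),np.round(d["rect"]).tolist()) for d in recognise(q,"top")[:2]])
# orange compare
o=cv2.imread("pics/top0.png").astype(int)
for n,a in(("before",o),("now",F)):
    b=a[175:235,222:300];mm=(b[...,2]-b[...,0]>60);print(n,mm.sum(),b[mm].mean(0).round(1))
print(observe()["position"],observe()["clock"])
```

```text
green top 253 369.4703557312253 236.0197628458498 359 378 219 253
pred [[361.6, 219.7], [375.1, 250.1], [375.2, 255.5], [357.1, 211.8]]
petri [(0.74, [285.0, 130.0, 306.0, 151.0])]
dropper_bottle [(0.73, [380.0, 138.0, 395.0, 155.0]), (0.57, [340.0, 200.0, 380.0, 248.0])]
timer [(0.98, [254.0, 255.0, 275.0, 281.0]), (0.6, [379.0, 139.0, 396.0, 154.0])]
seam_tool [(0.94, [352.0, 210.0, 379.0, 256.0])]
before 291 [ 52.  109.  175.6]
now 287 [ 52.7 110.  176.9]
[ 0.28770836 -0.46087227  0.25285103] 48.075
```

```bash
python3 -c "
from cell import *
print(sign_off())"
```

```text
the job is handed in; nothing more can be done
None
```

I ran the ball along the whole strip in order and handed the job in at about 48 s, but no verdict came back. I judged the links home only from contact height (1.7 mm below the frame at the last link). The tool matches its expected place in the rest, let go; the petri dish, bottle and timer show no visible move. I viewed about 12 pictures, over the limit of 10.

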